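# Lay the drive enclosure on its side against the stop rail

## Robot

A 6-joint arm with a two-finger parallel gripper is mounted at the origin on the work surface. World frame = base frame: x ahead of the robot, y to its left, z up, the work surface at z = 0. Lengths are in mm, angles in rad, forces in N, time in s.
With the tool pointing down it reaches from about 275 to 1000 mm from the base axis. Payload 8.4 kg.
Tool frame: the origin (TCP) lies on the centre line of the jaws, within the pads' length; the fingertips stand r.tip_reach ahead of it and the grasp point (between the pads) lies 3 mm ahead of it (r.tip_reach is the distance from the TCP to the fingertips, in mm); z points along the fingers, y is the direction in which the jaws open and shut (so a half turn about z gives the same grasp; the last joint's range is limited). The gripper opens to 85 mm and grips with 20 to 120 N. Pads are 22 mm wide; open, the fingers measure 114 mm over their backs; the gripper's body (76 mm by 85 mm) begins 54 mm behind the grasp point. The pads swing forward as they close: fully open they stand 13 mm farther back than shut.
Start: joints at [-1.266, 0.353, 1.633, -0, 1.155, -0.002], TCP at [188.755, -595.819, 253.281] pointing down, gripper open.
Joint ranges: [-2.63, 2.63], [-0.92, 2.1], [0.06, 2.66], [-1.3, 4.44], [0, 2.69], [-3.02, 3.02]. Speed limits (rad/s): [2.22, 2.22, 2.79, 3.14, 3.14, 3.14].

## Interface

Orientations are given as [roll, pitch, yaw] about the fixed x, y, z axes, in that order (R = Rz(yaw) Ry(pitch) Rx(roll)).
In Python, from rig import sense, optics, r, nets gives the robot as it stands. The module is installed in compiled form; this text tells all that it offers.
- The arm moves only by the tool carry_out, never from a script. Its argument "increments" is a list that holds one entry, the list of rows, each a list of 6 numbers: the shift along the tool's x, y, z normalised to -1 to 1, where 1 is 40 cm, then the turn, a rotation vector about the tool's x, y, z normalised to -1 to 1, where 1 is 60 degrees. A call has 1 to 5 rows; each row is the pose to reach, as a shift and turn from the pose commanded when the call began, along the tool's axes at that moment; what a row does not reach only later rows make up. A row lasts 1/12 s, in which the tool goes at most 41.7 mm and 7.16 degrees, less where a joint would pass 70% of its speed; a pose out of reach is approached as far as the arm can. A call with a number of a shift or a turn outside -1 to 1 is refused whole. A call with a gripper value outside its range is refused whole. "hand" is the closure, from 0 (fully open) to 1 (shut), set as the call begins (left out, the last holds). The fingers move at their own pace and stop on an object; "squeeze" is the grip in N (left out, the last holds). Time passes only in rows, so rows that repeat a pose let the fingers close. It gives the time, the measured TCP pose, the force and the opening at its end, in the units of the state.
- sense(): the state, without advancing time (a new reading comes with each control period).
- optics.grab_frame(name): name is "scene" or "side" or "wrist"; returns a dict with "img" (480x640x3 uint8, red, green, blue), "range_z" (480x640 float32, mm along the optical axis (not along the pixel's ray), 0 where there is no reading), "fov_y" (degrees; the focal length in pixels is half the picture's height over the tangent of half this angle, whatever the lens; pixels are square), "cx", "cy" (the principal point, pixels), "R" (3x3) and "t" (3): a world point X has camera coordinates R X + t. Camera axes: x right, y down, z forward; pixel columns grow to the right and rows downward; lengths in mm; the calibration is good to about 2 mm. A picture is of the moment at which its call begins.
- r.sign_off(): hands the job in, once; it reports no verdict.
Trained networks look in the newest picture that a camera, given by its name, has taken for a name from the list of things; names that differ only in an ending like _2 or _b are one class to them, and where a whole thing is asked for, a point or a joint stands for the part that bears it (a point fixed in the world has none). Each returns a list of dicts, best first, with "confidence" (0 to 1); they miss things now and then, are a little off and sometimes report something else, mostly with a low value. They report only what shows in the picture. A call takes as long as a camera call.
- nets.trace(target, camera): "mask" (480x640 bool, what is visible of it).
- nets.tip_of(target, camera): "point" ([x, y, z] in mm, in world coordinates, good to about 4 mm: a listed point, or the origin of a listed thing).
The state is a dict: "clock": time; "qpos": joint angles; "qvel": joint speeds; "joint_efforts": joint torques, N m; "eef_pos": TCP position; "tcp_rot": TCP orientation; "contact_force": force on the tool from outside, world axes, zero at the start; "wrist_torque": the same for the moment, N m; "opening": opening from 0.0 (shut) to 1.0 (fully open).
Only numpy, scipy, OpenCV 4.12 (cv2) and the standard library are available. Lean on these libraries where they do the work, as an engineer would, in place of code of your own. Each camera call takes 0.05 s, during which the arm holds its last target.

## Task

The drive enclosure standing on the assembly board has to lie on its side to be opened: without gripping it or lifting it off the board, tip it over away from the metal stop rail, letting it down gently under control all the way until it lies flat with its grey vented panel up. Then push it along the board, without shoving hard, until its whole foot end sits square against the rail. Leave everything else where it is.

Things in the scene. Friction and masses are not known exactly. Their poses are not given: they have to be found in the camera images.
- enclosure: black drive enclosure, loose, 0.6 to 0.85 kg: box 150 (x) by 76 (y) by 190 (z) with a steel handle on top. Origin: centre of its foot. It starts upright: z up, x from front (two silver trays) to rear (fan), y towards the rail; the grey vented panel is its +y side. Tip it towards its -y, so that y ends up. Mass centre 100 above the foot: past a lean of 21 degrees it falls unless supported
- handle_mid (a point): middle of the handle's bar: round, 12 thick, along the enclosure's x, straight for 96, on two posts 100 apart, centred over the thickness, 236 above the foot, 40 clear below it. With the enclosure on its side the bar is the end farthest from the rail, its middle 38 above the board, 32 clear below
- edge_front (a point): point on the enclosure's lower -y edge (the edge it tips over), 70 mm from the middle towards the front; at body x -70, y -38, z 0 mm
- edge_rear (a point): point on the same edge, 70 mm from the middle towards the rear; at body x 70, y -38, z 0 mm
- board: assembly board fixed on the desk, 380 (x) by 440 (y), its rubber top 12 above the desk. Origin: centre of its underside. An aluminium stop rail 360 long, 14 thick, 27 above the top stands along its +y edge; the rail's inner face lies at y = +200. The enclosure starts 10 to 55 short of the rail, up to 7 degrees from square with it
- rail_mid (a point): middle of the rail's inner face, at its upper edge, 39 above the desk. The enclosure slides on the mat with up to about 8 N. If it meets the rail askew, pushing its end straight at the rail jams; nudging its handle end sideways (along the rail, e.g. on a handle post) turns it square
- screwdriver: screwdriver lying on the board near its edge on the enclosure's rear side (bystander), about 200 long; origin under its middle
- dish: small blue ceramic dish, 60 across, 22 high, on the board near the same edge (bystander); origin at the centre of its underside
- water: green glass bottle, 68 across, 235 tall, standing on the desk (bystander); origin at the centre of its underside
- remote: black remote control lying on the desk, 165 x 46 x 18 (bystander); origin at the centre of its underside
- clipbox: blue plastic storage box with lid on the desk, 158 x 230 x 83 high (bystander); origin at the centre of its underside
- cartridge: black plastic cartridge lying on the desk, 100 x 105 x 19 (bystander); origin at the centre of its underside
- mug: black mug standing on the desk, 80 across, 92 high (bystander); origin at the centre of its underside

How it is judged:
By the outcome, as a careful person would: the job done as asked, in the order asked, and still so for the second after the job is handed in, with the robot touching nothing.
It also fails if it takes over 72 s, if anything falls off the work surface, if the arm or the gripper's body presses on something with over 40 N, if the wrist force passes 120 N, or if a joint passes its speed limit or range.

## Working session

There is one attempt and no reset: what is moved stays moved. The work goes in short steps, Python scripts to look and compute and a tool call to move; the robot and the scene stay as the last step left them, time stands still between calls to the robot, and variables do not carry over. Pictures are saved under pics/ and viewed, and the job is handed in when it is done.

Besides the shell and the picture viewer there is one more tool, called after "Call:" by a JSON object that holds its "op" and its "data". carry_out: Moves the arm, as the interface text tells. Its arguments: {"type":"object","properties":{"increments":{"type":"array","items":{"type":"array","items":{"type":"array","items":{"type":"number","minimum":-1,"maximum":1}}}},"hand":{"type":"number"},"squeeze":{"type":"number"}},"required":["increments"]}

```bash
ls; mkdir -p pics
cat > h.py <<'E'
import numpy as np, cv2
from rig import sense, optics, r, nets
from scipy.spatial.transform import Rotation as Ro
def grab(n,fn=None):
    f=optics.grab_frame(n)
    if fn: cv2.imwrite('pics/'+fn,cv2.cvtColor(f['img'],cv2.COLOR_RGB2BGR))
    return f
def cloud(f):
    H,W=f['range_z'].shape; fl=H/2/np.tan(np.radians(f['fov_y'])/2)
    v,u=np.mgrid[:H,:W]; z=f['range_z'].astype(float)
    P=np.stack([(u-f['cx'])/fl*z,(v-f['cy'])/fl*z,z],-1)
    X=(P-np.array(f['t']))@np.array(f['R'])
    X[z==0]=np.nan
    return X
E
python3 - <<'E'
from h import *
s=sense(); print(s, r.tip_reach)
for c in ['scene','side','wrist']:
    f=grab(c,c+'0.png'); print(c,f['fov_y'],f['cx'],f['cy'], -np.array(f['R']).T@np.array(f['t']))
    for t in ['enclosure','handle_mid','edge_front','edge_rear','board','rail_mid','screwdriver','dish','water','remote','clipbox','cartridge','mug']:
        q=nets.tip_of(t,c); print(t,[(np.round(d['point']).tolist(),round(d['confidence'],2)) for d in q[:2]])
E
```

```text
pics
{'clock': 0.0, 'qpos': array([-1.26637813e+00,  3.53643390e-01,  1.63414477e+00, -3.33063548e-06,
        1.15520405e+00, -2.41638898e-03]), 'qvel': array([ 7.13719193e-05, -3.53575133e-04, -5.51211178e-04, -6.97253524e-04,
        5.09103533e-04, -1.19692157e-03]), 'joint_efforts': array([-6.84583320e-04, -6.05260348e+01, -3.42070949e+01, -4.70024600e-05,
        9.19270824e-03, -1.44426231e-06]), 'eef_pos': array([ 188.63018623, -595.38040013,  252.56008321]), 'tcp_rot': array([-3.14019310e+00, -3.36634340e-07,  3.06835928e-01]), 'contact_force': array([-0.29647721, -0.38670017,  0.8019142 ]), 'wrist_torque': array([ 0.00927698, -0.02229405,  0.06328951]), 'opening': 0.9975789318443546} 22.0
scene 47.65392970746908 316.8629890724719 242.14096511146712 [1370.92125878 -440.16809967 1195.08632374]
enclosure [([543.0, 132.0, 10.0], 0.75), ([534.0, -5.0, 3.0], 0.38)]
handle_mid [([540.0, 133.0, 248.0], 0.89)]
edge_front [([464.0, 102.0, 12.0], 0.78)]
edge_rear [([600.0, 84.0, 12.0], 0.64), ([539.0, 191.0, 23.0], 0.35)]
board [([537.0, -5.0, 3.0], 0.63)]
rail_mid [([541.0, 189.0, 29
[... 539 characters left out ...]
nt [([464.0, 105.0, 11.0], 0.91)]
edge_rear [([326.0, -462.0, -0.0], 0.4)]
board []
rail_mid [([543.0, 196.0, 22.0], 0.85)]
screwdriver [([693.0, -71.0, 13.0], 0.65)]
dish [([694.0, 116.0, 9.0], 0.56)]
water [([646.0, 445.0, 1.0], 0.68)]
remote [([544.0, 194.0, 24.0], 0.44)]
clipbox [([327.0, -462.0, -3.0], 0.94)]
cartridge [([696.0, 116.0, 12.0], 0.23)]
mug [([696.0, -392.0, -2.0], 0.9)]
wrist 69.06928465806693 314.97896118386365 244.7628609753655 [ 253.40035542 -575.00041693  373.99631081]
enclosure []
handle_mid [([327.0, -469.0, 2.0], 0.69)]
edge_front []
edge_rear []
board []
rail_mid []
screwdriver []
dish []
water []
remote []
clipbox [([326.0, -467.0, 5.0], 0.73)]
cartridge []
mug []
```

View pics/scene0.png

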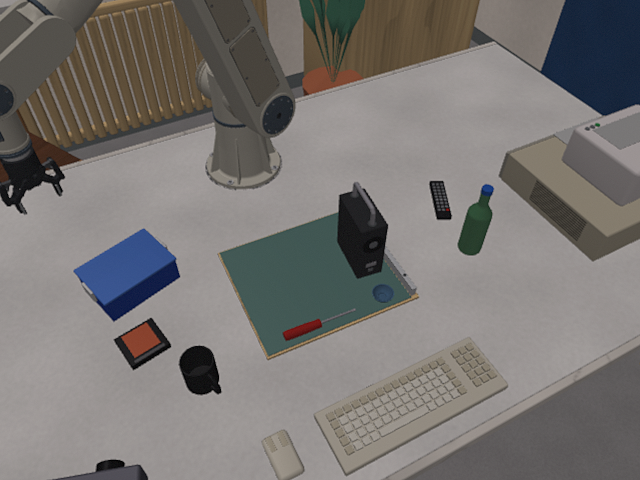

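View pics/side0.png

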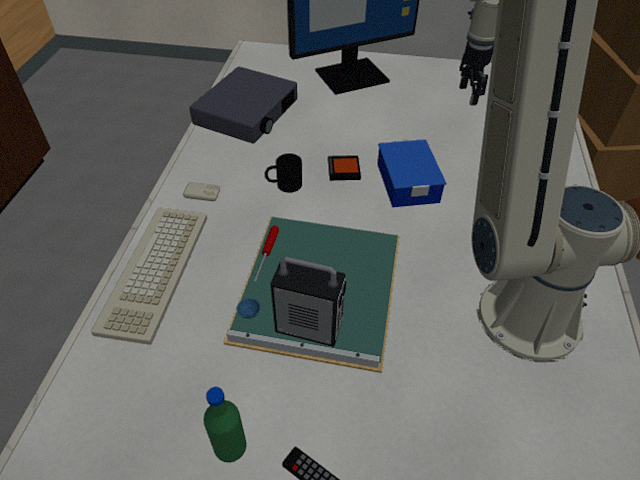

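Run:
```python
from h import *
Xs=[]
for c in ['scene','side']:
    f=grab(c); m=nets.trace('enclosure',c)
    X=cloud(f); 
    for d in m[:1]:
        P=X[d['mask']]; P=P[~np.isnan(P).any(1)]
        print(c,d['confidence'],len(P),P.min(0),P.max(0))
        top=P[(P[:,2]>195)&(P[:,2]<208)]
        bar=P[(P[:,2]>235)]
        for n,Q in (('top',top),('bar',bar)):
            rr=cv2.minAreaRect(Q[:,:2].astype(np.float32)); print(n,len(Q),rr,Q[:,2].max(),np.median(Q[:,2]))
    # board edges: points z 8..16
    B=X[(X[...,2]>9)&(X[...,2]<15)&(abs(X[...,0]-540)<260)&(abs(X[...,1])<300)]
    print('board',cv2.minAreaRect(B[:,:2].astype(np.float32)), np.percentile(B,[.5,99.5],axis=0))
    R=X[(X[...,2]>33)&(X[...,2]<43)&(abs(X[...,0]-540)<200)&(X[...,1]>180)&(X[...,1]<230)]
    print('rail',len(R),cv2.minAreaRect(R[:,:2].astype(np.float32)), np.percentile(R,[1,99],axis=0))
    for i in range(380,720,40):
        q=R[abs(R[:,0]-i)<20]; 
        if len(q)>5: print(i,np.percentile(q[:,1],[5,95]).round(1),end=' ')
```

```text
scene 0.95 3544 [249.29051882  81.73198264  -7.84813182] [622.42800261 301.7555783  255.80872396]
top 1014 ((541.1572265625, 129.1737518310547), (77.10399627685547, 154.1107177734375), 82.82209777832031) 207.85500421632227 200.4626259815812
bar 186 ((543.5514526367188, 129.16224670410156), (12.846291542053223, 119.6417465209961), 82.8544921875) 255.8087239614238 250.21678908195923
board ((538.0914306640625, -10.2135009765625), (438.2754211425781, 381.68695068359375), 88.4159164428711) [[ 351.60072612 -227.36486906    9.02631948]
 [ 726.98769942  187.99491166   14.91446929]]
rail 245 ((644.3407592773438, 193.97703552246094), (18.80695152282715, 162.00601196289062), 87.87550354003906) [[568.49382938 185.51810977  33.3377863 ]
 [724.20529084 204.53869366  42.68107082]]
580 [189.3 204.4] 620 [188.4 200.9] 660 [187.4 201.7] 700 [185.9 199.4] side 0.9 5177 [458.18259611  93.81853502  13.09191231] [617.30558567 178.54265397 256.69356428]
top 1681 ((538.8200073242188, 134.67897033691406), (73.19973754882812, 149.890869140625), 83.73045349121094) 207.72696200376467 201.7279942706602
bar 304 ((539.1283569335938, 131.8199920654297), (11.467774391174316, 120.90116882324219), 83.59065246582031) 256.69356427500026 251.1296325533774
board ((519.4913940429688, -13.9757080078125), (455.8097229003906, 412.708740234375), 88.19660186767578) [[ 347.13655815 -225.59128729    9.05108043]
 [ 724.94042375  212.368911     14.9549696 ]]
rail 969 ((543.2355346679688, 198.5406494140625), (18.62245750427246, 359.5397033691406), 88.07121276855469) [[366.81585079 187.37611379  33.19527643]
 [719.20873508 210.62949659  42.62941786]]
380 [196.5 211. ] 420 [195.9 210. ] 460 [193.9 208.4] 500 [192.6 207.5] 540 [192.1 205.6] 580 [191.1 205.1] 620 [188.8 203.4] 660 [187.8 202. ] 700 [187.5 200.4]
```

```bash
cat >> h.py <<'E'
YAW=np.radians(-6.7)
def Renc(tilt,yaw0): # tool orientation: down with yaw0, tilted by tilt(deg) about enclosure x
    e=np.array([np.cos(YAW),np.sin(YAW),0])
    return Ro.from_rotvec(e*np.radians(tilt))*Ro.from_euler('xyz',[np.pi,0,yaw0])
def wrist(R,q1,q23):
    M=Ro.from_euler('z',q1)*Ro.from_euler('y',q23)
    W=M.inv()*R*Ro.from_euler('z',-np.pi/2)
    a=W.as_euler('ZYZ'); return a,np.array([a[0]+np.pi,-a[1],a[2]+np.pi])
def rows(pos,R,s=None):
    s=s or sense()
    R0=Ro.from_euler('xyz',s['tcp_rot'])
    d=R0.inv().apply(np.array(pos)-s['eef_pos'])
    w=(R0.inv()*R).as_rotvec(degrees=True)
    return np.round(np.r_[d/400,w/60],4)
E
python3 - <<'E'
from h import *
for y in (-6.7,173.3):
  for t,q1,q23 in ((0,.24,1.99),(30,0,1.99),(60,-.5,1.95),(60,-.5,2.2)):
    print(y,t,[ (x).round(2) for x in wrist(Renc(t,np.radians(y)),q1,q23)])
f=grab('scene');X=cloud(f)
for t in('screwdriver','dish'):
    m=nets.trace(t,'scene')[0]; P=X[m['mask']];P=P[~np.isnan(P).any(1)]; print(t,m['confidence'],P.min(0),P.max(0),cv2.minAreaRect(P[:,:2].astype(np.float32)))
E
```

```text
-6.7 0 [array([-0.  ,  1.15,  1.93]), array([ 3.14, -1.15,  5.07])]
-6.7 30 [array([0.57, 1.15, 1.45]), array([ 3.72, -1.15,  4.59])]
-6.7 60 [array([0.94, 1.69, 1.05]), array([ 4.08, -1.69,  4.19])]
-6.7 60 [array([0.93, 1.54, 0.85]), array([ 4.08, -1.54,  3.99])]
173.3 0 [array([ 0.  ,  1.15, -1.21]), array([ 3.14, -1.15,  1.93])]
173.3 30 [array([ 0.57,  1.15, -1.69]), array([ 3.72, -1.15,  1.45])]
173.3 60 [array([ 0.94,  1.69, -2.09]), array([ 4.08, -1.69,  1.05])]
173.3 60 [array([ 0.93,  1.54, -2.29]), array([ 4.08, -1.54,  0.85])]
screwdriver 0.67 [ 668.4996391  -175.28592913    8.05266661] [708.53620085  23.79242473  42.25701372] ((688.3917846679688, -75.78534698486328), (40.01443099975586, 199.06629943847656), 0.21792447566986084)
dish 0.79 [663.80204466  85.87245351   9.71966656] [722.21841434 143.54139326  38.07466297] ((693.2085571289062, 114.39630126953125), (57.28406524658203, 58.106971740722656), 86.45104217529297)
```

Run:
```python
from h import *
print(rows([360,-240,380],Renc(0,YAW)))
```

```text
[ 6.768e-01 -7.187e-01 -3.168e-01  1.000e-04  0.000e+00  4.047e-01]
```

Call:
{"op": "carry_out", "data": {"increments": [[[0.068,-0.072,-0.032,0,0,0.04],[0.135,-0.144,-0.063,0,0,0.08],[0.2,-0.215,-0.095,0,0,0.12],[0.27,-0.287,-0.127,0,0,0.16],[0.34,-0.36,-0.158,0,0,0.2]]], "hand": 0.68}}

```text
clock: 2.87
eef_pos: [274.8, -416.9, 316.7]
tcp_rot: [3.141, -0.0, 0.095]
contact_force: [1.1, -0.1, -0.1]
opening: 0.325
```

Call:
{"op": "carry_out", "data": {"increments": [[[0.05,-0.08,-0.03,0,0,0.04],[0.1,-0.16,-0.06,0,0,0.08],[0.15,-0.24,-0.09,0,0,0.12],[0.2,-0.32,-0.12,0,0,0.16],[0.25,-0.4,-0.15,0,0,0.2]]]}}

```text
clock: 3.28
eef_pos: [358.7, -247.8, 377.0]
tcp_rot: [3.141, -0.001, -0.115]
contact_force: [0.4, -1.2, -0.2]
opening: 0.319
```

Run:
```python
from h import *
s=sense(); print(s['clock'],s['qpos'].round(3),s['eef_pos'],np.degrees(s['tcp_rot']),s['opening'],s['contact_force'])
print(rows([541,131,360],Renc(0,YAW)))
```

```text
3.2833 [-0.608 -0.061  1.848  0.     1.353  1.077] [ 358.6744833  -247.75844757  376.99319438] [ 1.79980580e+02 -3.94053805e-02 -6.56233928e+00] 0.31924274164596056 [ 0.40210271 -1.18037687 -0.15089684]
[ 3.446e-01 -9.928e-01  4.240e-02  3.000e-04 -7.000e-04  2.300e-03]
```

Call:
{"op": "carry_out", "data": {"increments": [[[0.034,-0.099,0,0,0,0],[0.069,-0.198,0,0,0,0],[0.103,-0.297,0,0,0,0],[0.138,-0.396,0,0,0,0],[0.172,-0.495,0.0,0,0,0]]]}}

```text
clock: 3.7
eef_pos: [448.8, -59.5, 376.6]
tcp_rot: [3.141, -0.001, -0.112]
contact_force: [1.2, -1.3, 0.2]
opening: 0.321
```

Call:
{"op": "carry_out", "data": {"increments": [[[0.034,-0.099,0.01,0,0,0],[0.069,-0.198,0.02,0,0,0],[0.103,-0.297,0.03,0,0,0],[0.138,-0.396,0.04,0,0,0],[0.172,-0.48,0.04,0,0,0]]]}}

```text
clock: 4.12
eef_pos: [538.3, 124.0, 359.5]
tcp_rot: [3.142, 0.001, -0.111]
contact_force: [1.3, -0.2, 0.4]
opening: 0.32
```

Call:
{"op": "carry_out", "data": {"increments": [[[0,0,0,0,0,0],[0,0,0,0,0,0]]]}}

```text
clock: 4.28
eef_pos: [538.5, 123.2, 359.6]
tcp_rot: [3.141, 0.001, -0.109]
contact_force: [-0.4, -0.7, -0.6]
opening: 0.318
```

Run:
```python
from h import *
s=sense(); print(s['clock'],s['qpos'].round(3),s['eef_pos'],np.degrees(s['tcp_rot']),s['opening'],s['contact_force'])
print(rows([541,131,300],Renc(0,YAW)))
f=grab('wrist','w1.png'); X=cloud(f)
Q=X[(X[...,2]>240)&(X[...,2]<262)&(abs(X[...,0]-541)<80)&(abs(X[...,1]-131)<40)]
print(len(Q),cv2.minAreaRect(Q[:,:2].astype(np.float32)),Q[:,2].max(),np.median(Q,0))
for c in('wrist',): print(nets.tip_of('handle_mid',c)[:2])
```

```text
4.2833 [ 0.222  0.153  1.659 -0.     1.33   1.902] [538.53412395 123.18158547 359.55433634] [ 1.79979861e+02  4.96979652e-02 -6.24961782e+00] 0.3184555900961216 [-0.41511036 -0.69430506 -0.60404643]
[ 0.0041 -0.0202  0.1489  0.0003  0.0008  0.0075]
2836 ((539.3365478515625, 131.87350463867188), (12.05298900604248, 122.35226440429688), 83.23875427246094) 255.78812068477188 [547.62975623 130.81682292 252.92587038]
[{'point': [537.0, 130.8, 248.3], 'confidence': 0.88}]
```

View pics/w1.png

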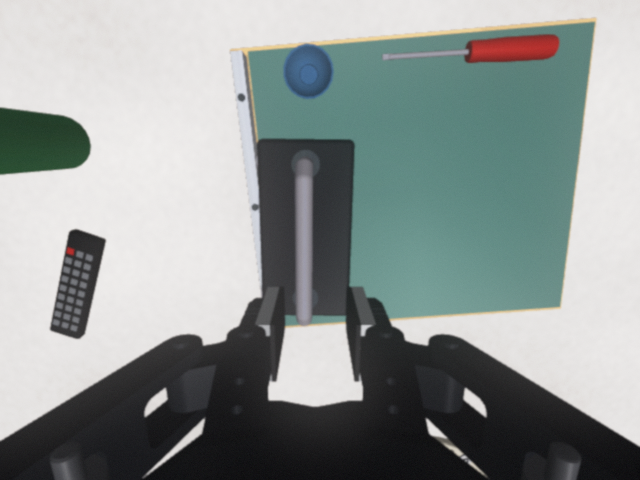

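Call:
{"op": "carry_out", "data": {"increments": [[[0.002,-0.01,0.05,0,0,0.008],[0.003,-0.021,0.1,0,0,0.008],[0.003,-0.021,0.15,0,0,0.008],[0.003,-0.021,0.15,0,0,0.008],[0.003,-0.021,0.15,0,0,0.008]]]}}

```text
clock: 4.8
eef_pos: [539.6, 128.4, 300.1]
tcp_rot: [3.141, 0.002, -0.122]
contact_force: [0.8, 0.5, -0.9]
opening: 0.318
```

Run:
```python
from h import *
s=sense(); print(s['clock'],s['qpos'].round(3),s['eef_pos'],np.degrees(s['tcp_rot']),s['opening'],s['contact_force'])
print(rows([540,131.5,257],Renc(0,YAW)))
f=grab('wrist','w2.png'); X=cloud(f)
print(nets.tip_of('handle_mid','wrist')[:1])
```

```text
4.8 [ 0.231  0.201  1.732 -0.     1.21   1.924] [539.58871117 128.41825033 300.06162392] [ 1.79956086e+02  8.60607630e-02 -6.98253314e+00] 0.3175694595235139 [ 0.78508937  0.45506788 -0.85237845]
[ 0.0002 -0.0079  0.1076  0.0007  0.0014 -0.0047]
[{'point': [537.4, 132.3, 247.7], 'confidence': 0.71}]
```

View pics/w2.png

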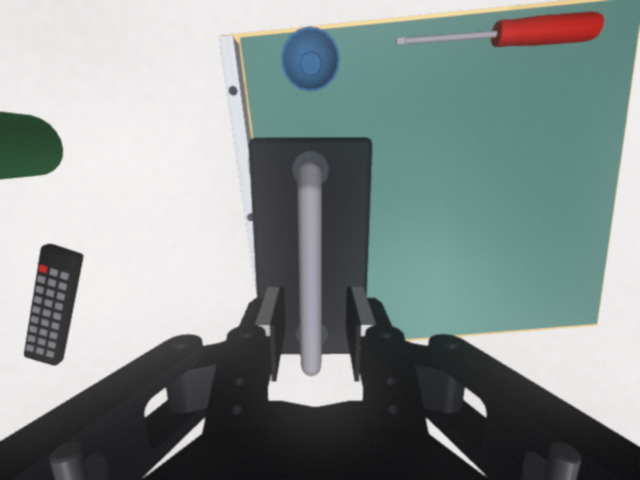

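Call:
{"op": "carry_out", "data": {"increments": [[[0,-0.007,0.03,0,0,0],[0,-0.007,0.06,0,0,0],[0,-0.007,0.085,0,0,0],[0,-0.007,0.108,0,0,0],[0,-0.007,0.108,0,0,0]]]}}

```text
clock: 5.32
eef_pos: [539.4, 132.2, 254.3]
tcp_rot: [3.14, 0.004, -0.12]
contact_force: [0.1, -0.6, 0.3]
opening: 0.32
```

```bash
cat >> h.py <<'E'
e_ax=np.array([np.cos(YAW),np.sin(YAW),0]); n_ax=np.array([-np.sin(YAW),np.cos(YAW),0])
BAR0=np.array([540,131.5,248.])
PIV=BAR0-38*n_ax; PIV[2]=12
def barpos(phi):
    return PIV+Ro.from_rotvec(e_ax*np.radians(phi)).apply(BAR0-PIV)
def target(phi,tilt,off=0,ahead=8.):
    # off: shift of tool (jaw centre) from bar along jaw axis (towards -y side finger positive = tool +y?)
    R=Renc(tilt,YAW); M=R.as_matrix()
    return barpos(phi)-ahead*M[:,2]+off*M[:,1], R
def st():
    s=sense(); print(round(s['clock'],2),s['qpos'].round(3),s['eef_pos'].round(1),np.degrees(s['tcp_rot']).round(2),round(s['opening'],3),s['contact_force'].round(1)); return s
E
python3 - <<'E'
from h import *
s=st(); M=Ro.from_euler('xyz',s['tcp_rot']).as_matrix(); print(M.round(2))
E
```

```text
5.32 [ 0.238  0.246  1.78  -0.     1.119  1.929] [539.4 132.2 254.3] [179.92   0.21  -6.89] 0.32 [ 0.1 -0.6  0.3]
[[ 0.99 -0.12 -0.  ]
 [-0.12 -0.99 -0.  ]
 [-0.    0.   -1.  ]]
```

```bash
cat >> h.py <<'E'
def plan(ways,start=None):
    """ways: list of calls, each list of (pos,R); first relative to measured"""
    s=sense(); p0=s['eef_pos']; R0=Ro.from_euler('xyz',s['tcp_rot'])
    for call in ways:
        out=[]
        for p,R in call:
            d=R0.inv().apply(np.array(p)-p0)/400; w=(R0.inv()*R).as_rotvec(degrees=True)/60
            out.append(np.round(np.r_[d,w],3).tolist())
        print('['+', '.join(str([0 if x==0 else x for x in o]) for o in out)+']')
        p0,R0=np.array(call[-1][0]),call[-1][1]
def tip(phis,tiltmax=58,off=0,ahead=8.,n=5):
    ways=[]
    for a,b in zip(phis[:-1],phis[1:]):
        ways.append([target(f,min(f,tiltmax),off,ahead) for f in np.linspace(a,b,n+1)[1:]])
    plan(ways)
E
python3 - <<'E'
from h import *
st()
tip([0,4,9,14])
E
```

```text
5.32 [ 0.238  0.246  1.78  -0.     1.119  1.929] [539.4 132.2 254.3] [179.92   0.21  -6.89] 0.32 [ 0.1 -0.6  0.3]
[[0.002, 0.01, -0.006, 0.015, 0.003, -0.003], [0.002, 0.019, -0.007, 0.028, 0.003, -0.003], [0.002, 0.027, -0.008, 0.041, 0.003, -0.003], [0.002, 0.036, -0.009, 0.055, 0.003, -0.003], [0.002, 0.044, -0.009, 0.068, 0.003, -0.003]]
[[0, 0.011, -0.002, 0.017, 0, 0], [0, 0.021, -0.003, 0.033, 0, 0], [0, 0.032, -0.004, 0.05, 0, 0], [0, 0.043, -0.005, 0.067, 0, 0], [0, 0.054, -0.006, 0.083, 0, 0]]
[[0, 0.011, -0.002, 0.017, 0, 0], [0, 0.021, -0.003, 0.033, 0, 0], [0, 0.032, -0.004, 0.05, 0, 0], [0, 0.043, -0.005, 0.067, 0, 0], [0, 0.054, -0.006, 0.083, 0, 0]]
```

Call:
{"op": "carry_out", "data": {"increments": [[[0,0.01,-0.004,0.015,0,0],[0,0.019,-0.006,0.028,0,0],[0,0.027,-0.007,0.041,0,0],[0,0.036,-0.008,0.055,0,0],[0,0.044,-0.009,0.068,0,0]]], "hand": 0.77, "squeeze": 20}}

```text
clock: 5.73
eef_pos: [538.8, 114.5, 261.1]
tcp_rot: [-3.069, -0.001, -0.121]
contact_force: [0.7, 1.4, -0.7]
opening: 0.232
```

Call:
{"op": "carry_out", "data": {"increments": [[[0,0.011,-0.002,0.017,0,0],[0,0.021,-0.003,0.033,0,0],[0,0.032,-0.004,0.05,0,0],[0,0.043,-0.005,0.067,0,0],[0,0.054,-0.006,0.083,0,0]]]}}

```text
clock: 6.15
eef_pos: [536.1, 92.9, 261.9]
tcp_rot: [-2.982, -0.001, -0.121]
contact_force: [0.5, -0.7, -1.0]
opening: 0.233
```

Run:
```python
from h import *
st()
for c in ('side','scene'): grab(c,c+'1.png')
print(nets.tip_of('handle_mid','scene')[:1],nets.tip_of('handle_mid','side')[:1],barpos(9))
tip([9,14,19,24])
```

```text
6.15 [0.077 0.203 1.828 0.177 1.084 1.687] [536.1  92.9 261.9] [-1.7084e+02 -6.0000e-02 -6.9300e+00] 0.233 [ 0.5 -0.7 -1. ]
[{'point': [538.6, 100.1, 248.3], 'confidence': 0.73}] [] [535.63810386  94.36894786 251.03895805]
[[-0.001, 0.012, 0.005, 0.016, -0.001, -0.004], [-0.001, 0.023, 0.004, 0.032, -0.001, -0.004], [-0.001, 0.033, 0.003, 0.049, -0.001, -0.004], [-0.001, 0.044, 0.002, 0.066, -0.001, -0.004], [-0.001, 0.055, 0.001, 0.082, -0.001, -0.004]]
[[0, 0.011, -0.002, 0.017, 0, 0], [0, 0.021, -0.003, 0.033, 0, 0], [0, 0.032, -0.004, 0.05, 0, 0], [0, 0.043, -0.005, 0.067, 0, 0], [0, 0.054, -0.006, 0.083, 0, 0]]
[[0, 0.011, -0.002, 0.017, 0, 0], [0, 0.021, -0.003, 0.033, 0, 0], [0, 0.032, -0.004, 0.05, 0, 0], [0, 0.043, -0.005, 0.067, 0, 0], [0, 0.054, -0.006, 0.083, 0, 0]]
```

View pics/side1.png

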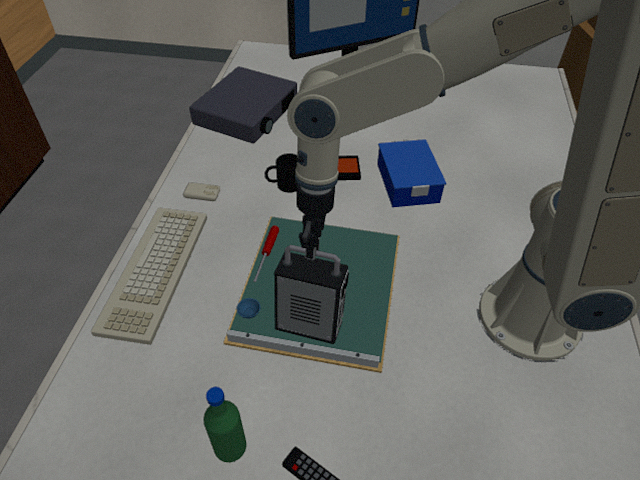

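View pics/scene1.png

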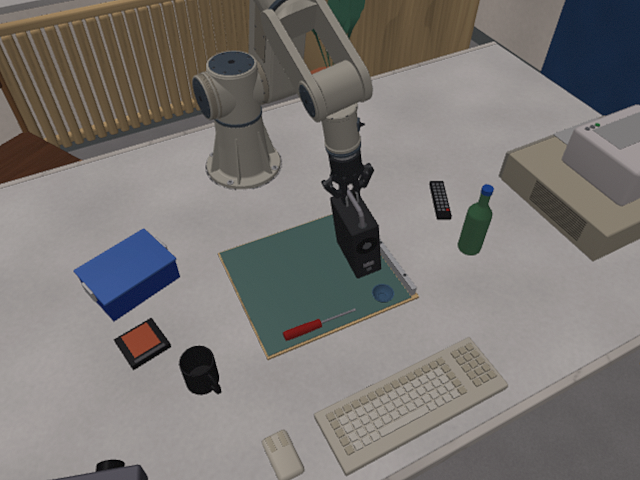

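Call:
{"op": "carry_out", "data": {"increments": [[[0,0.012,0.003,0.016,0,0],[0,0.023,0.003,0.032,0,0],[0,0.033,0.003,0.049,0,0],[0,0.044,0.002,0.066,0,0],[0,0.055,0.001,0.082,0,0]]]}}

```text
clock: 6.77
eef_pos: [533.4, 72.1, 257.7]
tcp_rot: [-2.897, -0.0, -0.12]
contact_force: [-0.1, 0.9, -0.9]
opening: 0.23
```

Call:
{"op": "carry_out", "data": {"increments": [[[0,0.011,-0.002,0.017,0,0],[0,0.021,-0.003,0.033,0,0],[0,0.032,-0.004,0.05,0,0],[0,0.043,-0.005,0.067,0,0],[0,0.054,-0.006,0.083,0,0]]]}}

```text
clock: 7.18
eef_pos: [530.9, 50.6, 254.8]
tcp_rot: [-2.81, -0.0, -0.12]
contact_force: [-0.2, -0.2, 0.4]
opening: 0.23
```

Run:
```python
from h import *
st(); p,_=target(19,19); print(p)
tip([19,22,25,28])
```

```text
7.18 [-0.105  0.209  1.871  0.376  1.087  1.405] [530.9  50.6 254.8] [-1.6101e+02 -2.0000e-02 -6.8700e+00] 0.23 [-0.2 -0.2  0.4]
[530.49029378  50.54772919 255.07812232]
[[-0.001, 0.006, -0.002, 0.01, -0.001, -0.003], [-0.001, 0.013, -0.003, 0.02, -0.001, -0.003], [-0.001, 0.019, -0.004, 0.03, -0.001, -0.003], [-0.001, 0.026, -0.004, 0.04, -0.001, -0.003], [-0.001, 0.032, -0.005, 0.05, -0.001, -0.003]]
[[0, 0.006, -0.001, 0.01, 0, 0], [0, 0.013, -0.002, 0.02, 0, 0], [0, 0.019, -0.003, 0.03, 0, 0], [0, 0.026, -0.003, 0.04, 0, 0], [0, 0.032, -0.004, 0.05, 0, 0]]
[[0, 0.006, -0.001, 0.01, 0, 0], [0, 0.013, -0.002, 0.02, 0, 0], [0, 0.019, -0.003, 0.03, 0, 0], [0, 0.026, -0.003, 0.04, 0, 0], [0, 0.032, -0.004, 0.05, 0, 0]]
```

Call:
{"op": "carry_out", "data": {"increments": [[[0,0.006,-0.002,0.01,0,0],[0,0.013,-0.003,0.02,0,0],[0,0.019,-0.004,0.03,0,0],[0,0.026,-0.004,0.04,0,0],[0,0.032,-0.005,0.05,0,0]]]}}

```text
clock: 7.6
eef_pos: [529.2, 37.8, 252.3]
tcp_rot: [-2.758, -0.0, -0.12]
contact_force: [0.3, -0.1, -0.0]
opening: 0.231
```

Call:
{"op": "carry_out", "data": {"increments": [[[0,0.006,-0.001,0.01,0,0],[0,0.013,-0.002,0.02,0,0],[0,0.019,-0.003,0.03,0,0],[0,0.026,-0.003,0.04,0,0],[0,0.032,-0.004,0.05,0,0]]]}}

```text
clock: 8.02
eef_pos: [527.7, 25.2, 248.9]
tcp_rot: [-2.705, 0.0, -0.121]
contact_force: [0.0, -0.3, -0.9]
opening: 0.232
```

Call:
{"op": "carry_out", "data": {"increments": [[[0,0.006,-0.001,0.01,0,0],[0,0.013,-0.002,0.02,0,0],[0,0.019,-0.003,0.03,0,0],[0,0.026,-0.003,0.04,0,0],[0,0.032,-0.004,0.05,0,0]]]}}

```text
clock: 8.43
eef_pos: [526.2, 13.1, 245.0]
tcp_rot: [-2.653, -0.0, -0.121]
contact_force: [-0.0, -0.0, -0.9]
opening: 0.23
```

Run:
```python
from h import *
st(); p,_=target(28,28); print(p)
for c in ('side','scene'): 
    grab(c,c+'2.png'); print([nets.tip_of(t,c)[:1] for t in('handle_mid','edge_front','edge_rear')])
print(barpos(28),PIV)
tip([28,33,38,43])
```

```text
8.43 [-0.265  0.252  1.889  0.538  1.138  1.162] [526.2  13.1 245. ] [-151.98   -0.     -6.9 ] 0.23 [-0.  -0.  -0.9]
[526.1162928   13.31363344 245.27913204]
[[{'point': [693.3, 116.7, 11.5], 'confidence': 0.65}], [{'point': [462.7, 105.2, 14.4], 'confidence': 0.68}], [{'point': [533.5, -494.9, 2.5], 'confidence': 0.69}]]
[[{'point': [527.9, 16.0, 237.5], 'confidence': 0.96}], [], [{'point': [601.1, 87.4, 13.4], 'confidence': 0.86}]]
[526.55448154  17.04375646 238.2155513 ] [535.56651199  93.75951532  12.        ]
[[0, 0.011, -0.002, 0.017, -0.002, -0.003], [0, 0.022, -0.003, 0.034, -0.002, -0.003], [0, 0.033, -0.005, 0.051, -0.002, -0.003], [0, 0.043, -0.006, 0.067, -0.002, -0.003], [0, 0.054, -0.006, 0.084, -0.002, -0.003]]
[[0, 0.011, -0.002, 0.017, 0, 0], [0, 0.021, -0.003, 0.033, 0, 0], [0, 0.032, -0.004, 0.05, 0, 0], [0, 0.043, -0.005, 0.067, 0, 0], [0, 0.054, -0.006, 0.083, 0, 0]]
[[0, 0.011, -0.002, 0.017, 0, 0], [0, 0.021, -0.003, 0.033, 0, 0], [0, 0.032, -0.004, 0.05, 0, 0], [0, 0.043, -0.005, 0.067, 0, 0], [0, 0.054, -0.006, 0.083, 0, 0]]
```

View pics/scene2.png

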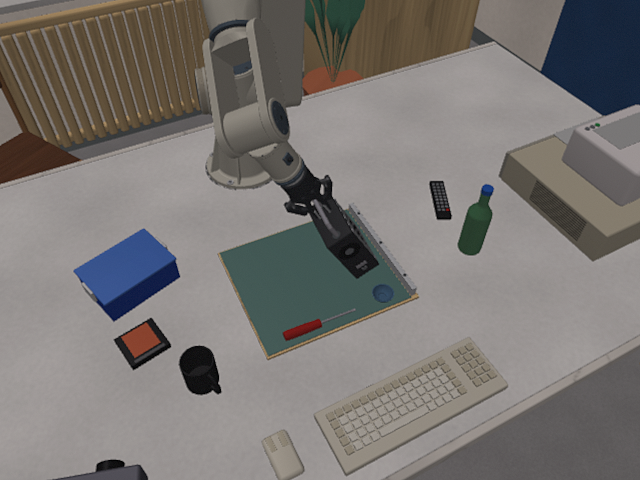

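Call:
{"op": "carry_out", "data": {"increments": [[[0,0.011,-0.002,0.017,0,0],[0,0.022,-0.003,0.034,0,0],[0,0.033,-0.005,0.051,0,0],[0,0.043,-0.006,0.067,0,0],[0,0.054,-0.006,0.084,0,0]]]}}

```text
clock: 9.25
eef_pos: [523.9, -7.0, 237.2]
tcp_rot: [-2.564, -0.0, -0.12]
contact_force: [0.1, -0.6, -0.5]
opening: 0.229
```

Call:
{"op": "carry_out", "data": {"increments": [[[0,0.011,-0.002,0.017,0,0],[0,0.021,-0.003,0.033,0,0],[0,0.032,-0.004,0.05,0,0],[0,0.043,-0.005,0.067,0,0],[0,0.054,-0.006,0.083,0,0]]]}}

```text
clock: 9.67
eef_pos: [521.5, -26.5, 227.1]
tcp_rot: [-2.477, -0.0, -0.121]
contact_force: [-0.8, -0.6, -0.8]
opening: 0.23
```

Call:
{"op": "carry_out", "data": {"increments": [[[0,0.011,-0.002,0.017,0,0],[0,0.021,-0.003,0.033,0,0],[0,0.032,-0.004,0.05,0,0],[0,0.043,-0.005,0.067,0,0],[0,0.054,-0.006,0.083,0,0]]]}}

```text
clock: 10.08
eef_pos: [519.3, -44.8, 215.7]
tcp_rot: [-2.39, -0.0, -0.121]
contact_force: [-0.4, -1.5, -0.7]
opening: 0.227
```

Run:
```python
from h import *
st(); p,_=target(43,43); print(p)
for c in ('side','scene'): 
    grab(c,c+'3.png'); print([nets.tip_of(t,c)[:1] for t in('handle_mid','edge_front','edge_rear')])
print(barpos(43),PIV)
tip([43,48,53,58,63])
```

```text
10.08 [-0.491  0.401  1.88   0.727  1.277  0.83 ] [519.3 -44.8 215.7] [-1.3694e+02 -1.0000e-02 -6.9100e+00] 0.227 [-0.4 -1.5 -0.7]
[519.39406252 -43.90998555 216.36624088]
[[{'point': [521.9, -42.7, 208.9], 'confidence': 0.62}], [{'point': [464.5, 103.6, 10.9], 'confidence': 0.66}], [{'point': [693.2, -72.1, 14.5], 'confidence': 0.37}]]
[[{'point': [521.2, -39.5, 209.7], 'confidence': 0.88}], [], [{'point': [602.7, 88.9, 15.0], 'confidence': 0.67}]]
[520.03061653 -38.49125951 210.51541126] [535.56651199  93.75951532  12.        ]
[[0, 0.01, -0.002, 0.017, -0.002, -0.002], [0, 0.021, -0.003, 0.034, -0.002, -0.002], [0, 0.032, -0.004, 0.051, -0.002, -0.002], [0, 0.042, -0.005, 0.067, -0.002, -0.002], [0, 0.053, -0.006, 0.084, -0.002, -0.002]]
[[0, 0.011, -0.002, 0.017, 0, 0], [0, 0.021, -0.003, 0.033, 0, 0], [0, 0.032, -0.004, 0.05, 0, 0], [0, 0.043, -0.005, 0.067, 0, 0], [0, 0.054, -0.006, 0.083, 0, 0]]
[[0, 0.011, -0.002, 0.017, 0, 0], [0, 0.021, -0.003, 0.033, 0, 0], [0, 0.032, -0.004, 0.05, 0, 0], [0, 0.043, -0.005, 0.067, 0, 0], [0, 0.054, -0.006, 0.083, 0, 0]]
[[0, 0.01, -0.002, 0, 0, 0], [0, 0.021, -0.003, 0, 0, 0], [0, 0.031, -0.004, 0, 0, 0], [0, 0.041, -0.005, 0, 0, 0], [0, 0.052, -0.006, 0, 0, 0]]
```

View pics/scene3.png

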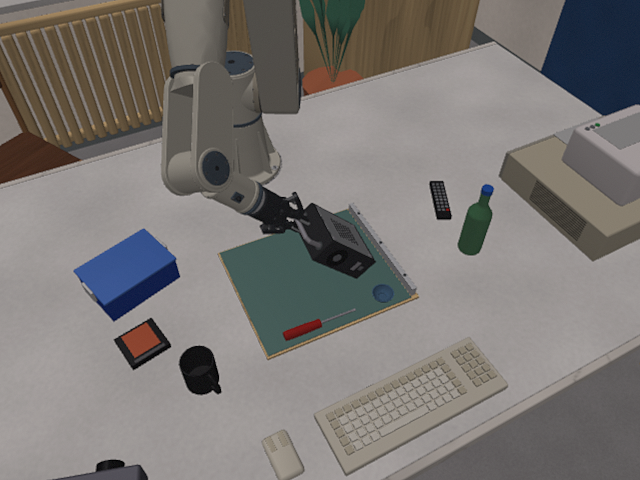

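Call:
{"op": "carry_out", "data": {"increments": [[[0,0.01,-0.002,0.017,0,0],[0,0.021,-0.003,0.034,0,0],[0,0.032,-0.004,0.051,0,0],[0,0.042,-0.005,0.067,0,0],[0,0.053,-0.006,0.084,0,0]]]}}

```text
clock: 10.9
eef_pos: [517.2, -62.0, 202.9]
tcp_rot: [-2.302, 0.0, -0.121]
contact_force: [1.3, -1.3, -1.5]
opening: 0.23
```

Call:
{"op": "carry_out", "data": {"increments": [[[0,0.011,-0.002,0.017,0,0],[0,0.021,-0.003,0.033,0,0],[0,0.032,-0.004,0.05,0,0],[0,0.043,-0.005,0.067,0,0],[0,0.054,-0.006,0.083,0,0]]]}}

```text
clock: 11.32
eef_pos: [515.3, -77.9, 188.5]
tcp_rot: [-2.215, -0.0, -0.121]
contact_force: [0.4, -0.3, -1.4]
opening: 0.23
```

Call:
{"op": "carry_out", "data": {"increments": [[[0,0.011,-0.002,0.017,0,0],[0,0.021,-0.003,0.033,0,0],[0,0.032,-0.004,0.05,0,0],[0,0.043,-0.005,0.067,0,0],[0,0.054,-0.006,0.083,0,0]]]}}

```text
clock: 11.73
eef_pos: [513.5, -92.6, 172.7]
tcp_rot: [-2.128, -0.0, -0.121]
contact_force: [0.9, -1.1, -1.0]
opening: 0.228
```

Run:
```python
from h import *
st(); p,_=target(58,58); print(p)
for c in ('side','scene'): 
    grab(c,c+'4.png'); print([nets.tip_of(t,c)[:1] for t in('handle_mid','edge_front','edge_rear')])
print(barpos(58),PIV)
tip([58,62,66,70,74])
```

```text
11.73 [-0.649  0.616  1.825  0.832  1.442  0.596] [513.5 -92.6 172.7] [-1.2194e+02 -1.0000e-02 -6.9100e+00] 0.228 [ 0.9 -1.1 -1. ]
[513.77395795 -91.75165556 173.52612813]
[[{'point': [516.2, -87.7, 165.9], 'confidence': 0.91}], [{'point': [459.2, 103.8, 15.4], 'confidence': 0.55}], [{'point': [601.5, 91.8, 10.5], 'confidence': 0.91}]]
[[{'point': [517.0, -86.3, 163.0], 'confidence': 0.8}], [], [{'point': [602.7, 85.7, 11.6], 'confidence': 0.59}]]
[514.56549713 -85.01360373 169.28677401] [535.56651199  93.75951532  12.        ]
[[0.001, 0.007, -0.001, 0.001, -0.003, -0.001], [0.001, 0.016, -0.002, 0.001, -0.003, -0.001], [0.001, 0.024, -0.003, 0.001, -0.003, -0.001], [0.001, 0.032, -0.004, 0.001, -0.003, -0.001], [0.001, 0.041, -0.005, 0.001, -0.003, -0.001]]
[[0, 0.008, -0.001, 0, 0, 0], [0, 0.017, -0.001, 0, 0, 0], [0, 0.025, -0.002, 0, 0, 0], [0, 0.033, -0.002, 0, 0, 0], [0, 0.042, -0.002, 0, 0, 0]]
[[0, 0.008, 0, 0, 0, 0], [0, 0.017, 0, 0, 0, 0], [0, 0.025, 0, 0, 0, 0], [0, 0.033, 0, 0, 0, 0], [0, 0.042, 0.001, 0, 0, 0]]
[[0, 0.008, 0, 0, 0, 0], [0, 0.017, 0.001, 0, 0, 0], [0, 0.025, 0.002, 0, 0, 0], [0, 0.033, 0.003, 0, 0, 0], [0, 0.042, 0.004, 0, 0, 0]]
```

View pics/side4.png

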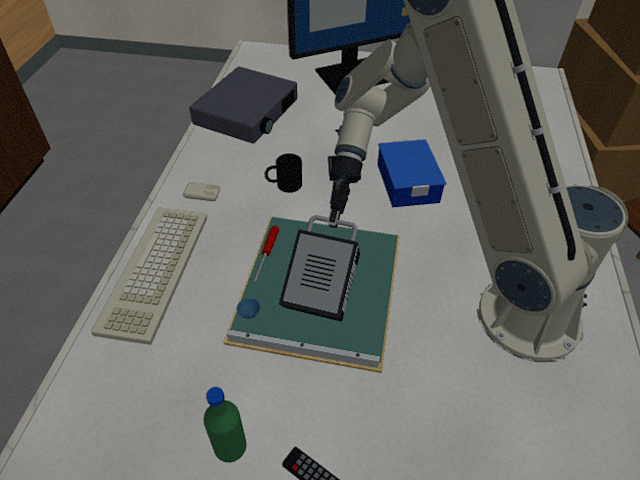

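View pics/scene4.png

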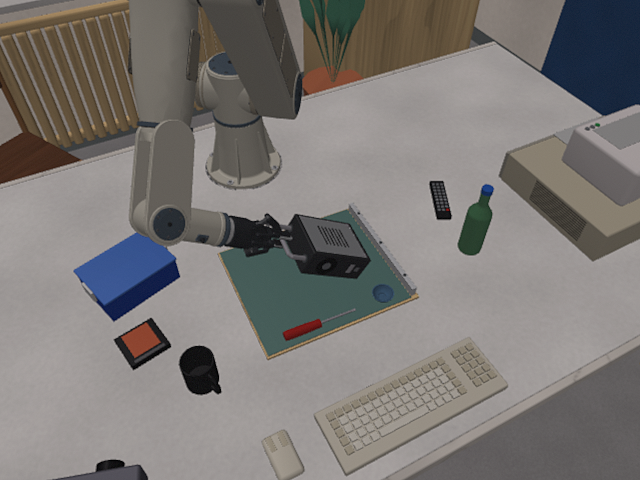

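Call:
{"op": "carry_out", "data": {"increments": [[[0,0.007,-0.001,0,0,0],[0,0.016,-0.002,0,0,0],[0,0.024,-0.003,0,0,0],[0,0.032,-0.004,0,0,0],[0,0.041,-0.005,0,0,0]]]}}

```text
clock: 12.55
eef_pos: [512.2, -102.8, 159.9]
tcp_rot: [-2.13, 0.0, -0.12]
contact_force: [0.3, 0.8, -1.7]
opening: 0.233
```

Call:
{"op": "carry_out", "data": {"increments": [[[0,0.008,-0.001,0,0,0],[0,0.017,-0.001,0,0,0],[0,0.025,-0.002,0,0,0],[0,0.033,-0.002,0,0,0],[0,0.042,-0.002,0,0,0]]]}}

```text
clock: 12.97
eef_pos: [511.0, -112.4, 146.1]
tcp_rot: [-2.13, 0.0, -0.121]
contact_force: [-0.9, 0.2, -3.4]
opening: 0.23
```

Call:
{"op": "carry_out", "data": {"increments": [[[0,0.008,0,0,0,0],[0,0.017,0,0,0,0],[0,0.025,0,0,0,0],[0,0.033,0,0,0,0],[0,0.042,0.001,0,0,0]]]}}

```text
clock: 13.38
eef_pos: [510.1, -120.9, 131.7]
tcp_rot: [-2.13, -0.0, -0.12]
contact_force: [-1.2, -0.6, -1.9]
opening: 0.225
```

Call:
{"op": "carry_out", "data": {"increments": [[[0,0.008,0,0,0,0],[0,0.017,0.001,0,0,0],[0,0.025,0.002,0,0,0],[0,0.033,0.003,0,0,0],[0,0.042,0.004,0,0,0]]]}}

```text
clock: 13.8
eef_pos: [509.1, -128.3, 116.6]
tcp_rot: [-2.13, -0.0, -0.12]
contact_force: [0.4, -0.6, -2.9]
opening: 0.231
```

Run:
```python
from h import *
st(); p,_=target(74,58); print(p)
for c in ('side','scene'): 
    grab(c,c+'5.png'); print([nets.tip_of(t,c)[:1] for t in('handle_mid','edge_front','edge_rear')])
print(barpos(74),PIV)
tip([74,77,80,83,86])
```

```text
13.8 [-0.698  0.723  1.786  0.802  1.416  0.525] [ 509.1 -128.3  116.6] [-122.04   -0.     -6.9 ] 0.231 [ 0.4 -0.6 -2.9]
[ 509.52934563 -127.8843182   117.81771453]
[[{'point': [510.1, -124.1, 109.4], 'confidence': 0.83}], [{'point': [462.9, 104.9, 14.0], 'confidence': 0.6}], [{'point': [603.1, 90.6, 11.8], 'confidence': 0.62}]]
[[{'point': [513.3, -121.9, 108.7], 'confidence': 0.6}], [], [{'point': [603.5, 86.5, 13.1], 'confidence': 0.97}]]
[ 510.3208848  -121.14626637  113.57836042] [535.56651199  93.75951532  12.        ]
[[0.001, 0.004, 0, 0.001, -0.003, -0.002], [0.001, 0.01, 0.001, 0.001, -0.003, -0.002], [0.001, 0.017, 0.002, 0.001, -0.003, -0.002], [0.001, 0.023, 0.003, 0.001, -0.003, -0.002], [0.001, 0.029, 0.004, 0.001, -0.003, -0.002]]
[[0, 0.006, 0.001, 0, 0, 0], [0, 0.012, 0.002, 0, 0, 0], [0, 0.018, 0.004, 0, 0, 0], [0, 0.025, 0.005, 0, 0, 0], [0, 0.031, 0.006, 0, 0, 0]]
[[0, 0.006, 0.001, 0, 0, 0], [0, 0.012, 0.003, 0, 0, 0], [0, 0.018, 0.004, 0, 0, 0], [0, 0.024, 0.006, 0, 0, 0], [0, 0.03, 0.008, 0, 0, 0]]
[[0, 0.006, 0.002, 0, 0, 0], [0, 0.012, 0.004, 0, 0, 0], [0, 0.018, 0.005, 0, 0, 0], [0, 0.024, 0.007, 0, 0, 0], [0, 0.03, 0.009, 0, 0, 0]]
```

View pics/scene5.png

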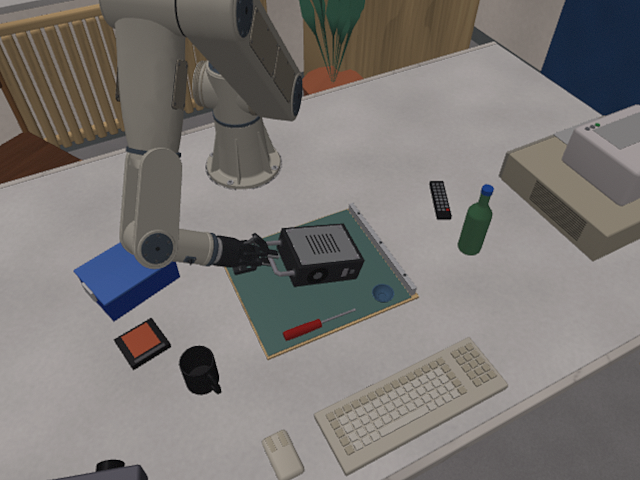

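Run:
```python
from h import *
for c in ('scene','side'):
    X=cloud(grab(c)).reshape(-1,3); X=X[~np.isnan(X).any(1)]
    for y0 in range(-460,-120,40):
        Q=X[(X[:,0]>380)&(X[:,0]<620)&(X[:,1]>y0)&(X[:,1]<y0+40)&(X[:,2]>95)]
        if len(Q): print(c,y0,len(Q),Q[:,0].min().round(),Q[:,0].max().round(),np.percentile(Q[:,2],[0,5,50,100]).round())
    Q=X[(X[:,0]>230)&(X[:,0]<420)&(X[:,1]>-590)&(X[:,1]<-330)&(X[:,2]>88)]
    if len(Q): print('overbox',len(Q),np.percentile(Q[:,2],[0,5,50]))
```

```text
scene -460 684 388.0 551.0 [247. 273. 310. 356.]
scene -420 1751 380.0 555.0 [268. 286. 346. 435.]
scene -380 2620 380.0 550.0 [221. 282. 410. 551.]
scene -340 3071 380.0 539.0 [196. 244. 450. 603.]
scene -300 2453 380.0 535.0 [169. 216. 515. 650.]
scene -260 1287 380.0 538.0 [ 97. 177. 532. 738.]
scene -220 1480 380.0 538.0 [ 96. 109. 702. 755.]
scene -180 1757 380.0 527.0 [ 95. 119. 700. 759.]
scene -140 1366 380.0 577.0 [ 95. 108. 676. 759.]
overbox 2473 [ 88.03408057 323.72042869 498.33925565]
side -460 36 412.0 546.0 [303. 305. 317. 352.]
side -420 473 398.0 552.0 [275. 300. 324. 431.]
side -380 1372 381.0 550.0 [229. 265. 309. 488.]
side -340 1225 380.0 538.0 [230. 253. 323. 517.]
side -300 1537 380.0 532.0 [189. 233. 433. 547.]
side -260 705 380.0 535.0 [143. 195. 227. 539.]
side -220 413 462.0 534.0 [ 95. 148. 199. 222.]
side -180 276 486.0 521.0 [ 98. 117. 184. 213.]
side -140 755 410.0 574.0 [ 95. 108. 149. 704.]
overbox 489 [ 88.01454922  88.2455954  314.21454933]
```

Call:
{"op": "carry_out", "data": {"increments": [[[0,0.005,0,0,0,0],[0,0.01,0.001,0,0,0],[0,0.017,0.002,0,0,0],[0,0.023,0.003,0,0,0],[0,0.029,0.004,0,0,0]]]}}

```text
clock: 14.72
eef_pos: [508.5, -133.0, 105.8]
tcp_rot: [-2.13, 0.0, -0.121]
contact_force: [0.8, -0.0, -2.9]
opening: 0.232
```

Call:
{"op": "carry_out", "data": {"increments": [[[0,0.006,0.001,0,0,0],[0,0.012,0.002,0,0,0],[0,0.018,0.004,0,0,0],[0,0.025,0.005,0,0,0],[0,0.031,0.006,0,0,0]]]}}

```text
clock: 15.13
eef_pos: [508.0, -137.5, 94.0]
tcp_rot: [-2.13, 0.0, -0.121]
contact_force: [0.4, -0.2, -3.2]
opening: 0.227
```

Call:
{"op": "carry_out", "data": {"increments": [[[0,0.006,0.001,0,0,0],[0,0.012,0.003,0,0,0],[0,0.018,0.004,0,0,0],[0,0.024,0.006,0,0,0],[0,0.03,0.008,0,0,0]]]}}

```text
clock: 15.55
eef_pos: [507.6, -141.2, 82.3]
tcp_rot: [-2.13, -0.0, -0.121]
contact_force: [-0.2, -0.3, -3.0]
opening: 0.231
```

Run:
```python
from h import *
st(); p,_=target(83,58); print(p)
for c in ('side','scene'): 
    grab(c,c+'6.png'); print([nets.tip_of(t,c)[:1] for t in('handle_mid','edge_front','edge_rear')])
print(barpos(83),PIV)
tip([83,85,87,89,90.5])
```

```text
15.55 [-0.716  0.785  1.766  0.794  1.393  0.487] [ 507.6 -141.2   82.3] [-122.05   -0.     -6.9 ] 0.231 [-0.2 -0.3 -3. ]
[ 507.98622159 -141.02030707   82.71727292]
[[{'point': [510.8, -138.4, 73.0], 'confidence': 0.79}], [{'point': [464.5, 106.0, 12.3], 'confidence': 0.76}], []]
[[{'point': [507.7, -134.3, 73.4], 'confidence': 0.55}], [{'point': [532.0, -490.8, 2.2], 'confidence': 0.55}], [{'point': [604.0, 90.0, 12.9], 'confidence': 0.66}]]
[ 508.77776076 -134.28225524   78.47791881] [535.56651199  93.75951532  12.        ]
[[0.001, 0.004, 0.001, 0.001, -0.003, -0.002], [0.001, 0.008, 0.002, 0.001, -0.003, -0.002], [0.001, 0.012, 0.004, 0.001, -0.003, -0.002], [0.001, 0.016, 0.005, 0.001, -0.003, -0.002], [0.001, 0.02, 0.006, 0.001, -0.003, -0.002]]
[[0, 0.004, 0.001, 0, 0, 0], [0, 0.008, 0.003, 0, 0, 0], [0, 0.012, 0.004, 0, 0, 0], [0, 0.016, 0.005, 0, 0, 0], [0, 0.02, 0.007, 0, 0, 0]]
[[0, 0.004, 0.001, 0, 0, 0], [0, 0.008, 0.003, 0, 0, 0], [0, 0.012, 0.004, 0, 0, 0], [0, 0.016, 0.006, 0, 0, 0], [0, 0.019, 0.007, 0, 0, 0]]
[[0, 0.003, 0.001, 0, 0, 0], [0, 0.006, 0.002, 0, 0, 0], [0, 0.009, 0.004, 0, 0, 0], [0, 0.012, 0.005, 0, 0, 0], [0, 0.014, 0.006, 0, 0, 0]]
```

View pics/scene6.png

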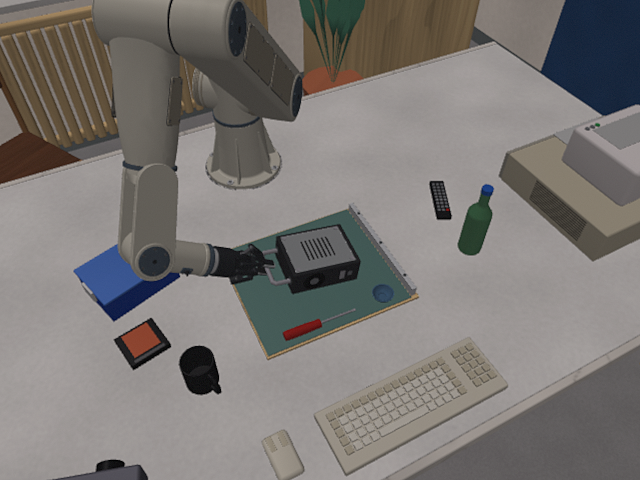

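Call:
{"op": "carry_out", "data": {"increments": [[[0,0.004,0.001,0,0,0],[0,0.008,0.002,0,0,0],[0,0.012,0.004,0,0,0],[0,0.016,0.005,0,0,0],[0,0.02,0.006,0,0,0]]]}}

```text
clock: 16.37
eef_pos: [507.3, -143.2, 74.2]
tcp_rot: [-2.13, 0.0, -0.12]
contact_force: [-0.2, 0.2, -2.3]
opening: 0.228
```

Call:
{"op": "carry_out", "data": {"increments": [[[0,0.004,0.001,0,0,0],[0,0.008,0.003,0,0,0],[0,0.012,0.004,0,0,0],[0,0.016,0.005,0,0,0],[0,0.02,0.007,0,0,0]]]}}

```text
clock: 16.78
eef_pos: [507.1, -145.2, 66.0]
tcp_rot: [-2.13, -0.0, -0.12]
contact_force: [-0.5, -2.3, -2.1]
opening: 0.229
```

Call:
{"op": "carry_out", "data": {"increments": [[[0,0.002,0.001,0,0,0],[0,0.004,0.002,0,0,0],[0,0.006,0.003,0,0,0],[0,0.008,0.004,0,0,0],[0,0.01,0.004,0,0,0]]]}}

```text
clock: 17.2
eef_pos: [507.0, -145.9, 61.9]
tcp_rot: [-2.13, -0.0, -0.121]
contact_force: [0.8, 0.3, -2.7]
opening: 0.229
```

```bash
cat >> h.py <<'E'
def panel():
    X=cloud(grab('side')).reshape(-1,3); X=X[~np.isnan(X).any(1)]
    Q=X[(abs(X[:,0]-525)<95)&(X[:,1]>-125)&(X[:,1]<215)&(X[:,2]>75)&(X[:,2]<130)]
    A=np.c_[Q[:,:2]-Q[:,:2].mean(0),np.ones(len(Q))]
    for _ in range(3):
        c=np.linalg.lstsq(A,Q[:,2],rcond=None)[0]; k=abs(Q[:,2]-A@c)<4; A,Q=A[k],Q[k]
    print('panel slope deg along x,y',np.degrees(np.arctan(c[:2])).round(2),'z',c[2].round(1),len(Q),cv2.minAreaRect(Q[:,:2].astype(np.float32)))
E
python3 - <<'E'
from h import *
st(); panel()
for c in ('side','scene'): 
    grab(c,c+'7.png'); print([nets.tip_of(t,c)[:1] for t in('handle_mid',)])
E
```

```text
17.2 [-0.722  0.821  1.756  0.793  1.378  0.466] [ 507.  -145.9   61.9] [-122.03   -0.     -6.91] 0.229 [ 0.8  0.3 -2.7]
panel slope deg along x,y [ 0.02 -1.1 ] z 90.0 3285 ((523.3892211914062, 0.3389739990234375), (193.5845489501953, 151.6091766357422), 83.44239044189453)
[[{'point': [510.3, -140.7, 51.7], 'confidence': 0.83}]]
[[{'point': [508.7, -135.5, 54.7], 'confidence': 0.93}]]
```

View pics/scene7.png

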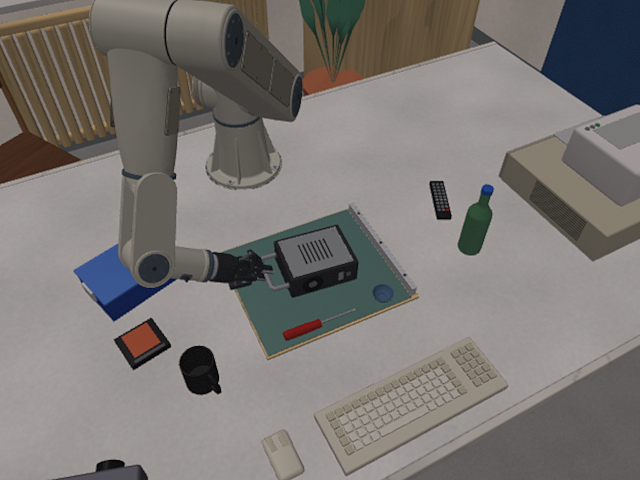

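Call:
{"op": "carry_out", "data": {"increments": [[[0,0.002,0.001,0,0,0],[0,0.004,0.002,0,0,0],[0,0.006,0.003,0,0,0],[0,0.008,0.003,0,0,0],[0,0.01,0.004,0,0,0]]]}}

```text
clock: 17.87
eef_pos: [506.9, -146.5, 57.9]
tcp_rot: [-2.129, 0.0, -0.12]
contact_force: [-0.1, 0.5, 0.3]
opening: 0.23
```

Call:
{"op": "carry_out", "data": {"increments": [[[0,0.002,0.001,0,0,0],[0,0.004,0.001,0,0,0],[0,0.005,0.002,0,0,0],[0,0.006,0.002,0,0,0],[0,0.007,0.002,0,0,0]]]}}

```text
clock: 18.28
eef_pos: [506.8, -147.4, 54.9]
tcp_rot: [-2.13, 0.0, -0.12]
contact_force: [-0.5, 0.1, 0.1]
opening: 0.23
```

Run:
```python
from h import *
st(); panel()
for c in ('side','scene'): 
    grab(c,c+'8.png'); print([nets.tip_of(t,c)[:1] for t in('handle_mid',)])
```

```text
18.28 [-0.724  0.834  1.752  0.792  1.373  0.459] [ 506.8 -147.4   54.9] [-122.03    0.     -6.9 ] 0.23 [-0.5  0.1  0.1]
panel slope deg along x,y [ 0.21 -0.33] z 88.7 3235 ((523.5872802734375, -0.46965789794921875), (193.03781127929688, 151.1164093017578), 83.43635559082031)
[[{'point': [508.5, -142.2, 49.8], 'confidence': 0.96}]]
[[{'point': [509.6, -140.3, 48.2], 'confidence': 0.78}]]
```

Call:
{"op": "carry_out", "data": {"increments": [[[0,0,-0.03,0,0,0],[0,0,-0.08,0,0,0],[0,0,-0.14,0,0,0],[0,0,-0.2,0,0,0],[0,0,-0.26,0,0,0]]]}}

```text
clock: 18.95
eef_pos: [495.9, -236.5, 111.2]
tcp_rot: [-2.13, 0.0, -0.12]
contact_force: [0.2, -0.2, 0.1]
opening: 0.228
```

```bash
cat >> h.py <<'E'
BY=np.radians(-1.8)
def Rdown(yaw): return Ro.from_euler('xyz',[np.pi,0,yaw])
def go(pos,R,calls):
    s=sense(); p0=s['eef_pos']; R0=Ro.from_euler('xyz',s['tcp_rot']); w=(R0.inv()*R).as_rotvec(); n=calls*5
    seq=[(p0+(np.array(pos)-p0)*(i+1)/n, R0*Ro.from_rotvec(w*(i+1)/n)) for i in range(n)]
    print('dist',np.linalg.norm(np.array(pos)-p0)/n,'deg/row',np.degrees(np.linalg.norm(w))/n)
    plan([seq[5*i:5*i+5] for i in range(calls)])
E
python3 - <<'E'
from h import *
st(); panel()
go([509,-215,150],Rdown(np.pi/2+BY),4)
E
```

```text
18.95 [-0.832  0.794  1.63   0.697  1.535  0.522] [ 495.9 -236.5  111.2] [-1.2206e+02  1.0000e-02 -6.9000e+00] 0.228 [ 0.2 -0.2  0.1]
panel slope deg along x,y [ 0.04 -0.24] z 88.7 3263 ((523.554443359375, -0.0297698974609375), (192.08071899414062, 151.4642333984375), 83.41352844238281)
dist 2.3231142714337163 deg/row 5.376805523715635
[[0.001, -0.006, 0, -0.036, -0.04, -0.072], [0.002, -0.011, 0.001, -0.072, -0.079, -0.144], [0.003, -0.017, 0.001, -0.108, -0.119, -0.215], [0.005, -0.023, 0.002, -0.144, -0.159, -0.287], [0.006, -0.028, 0.002, -0.18, -0.199, -0.359]]
[[0.003, -0.005, -0.001, -0.036, -0.04, -0.072], [0.006, -0.01, -0.002, -0.072, -0.079, -0.144], [0.009, -0.014, -0.003, -0.108, -0.119, -0.215], [0.012, -0.019, -0.004, -0.144, -0.159, -0.287], [0.015, -0.024, -0.005, -0.18, -0.199, -0.359]]
[[0.004, -0.003, -0.003, -0.036, -0.04, -0.072], [0.008, -0.006, -0.005, -0.072, -0.079, -0.144], [0.013, -0.009, -0.008, -0.108, -0.119, -0.215], [0.017, -0.012, -0.01, -0.144, -0.159, -0.287], [0.021, -0.015, -0.013, -0.18, -0.199, -0.359]]
[[0.004, -0.001, -0.004, -0.036, -0.04, -0.072], [0.009, -0.002, -0.008, -0.072, -0.079, -0.144], [0.013, -0.002, -0.012, -0.108, -0.119, -0.215], [0.017, -0.003, -0.015, -0.144, -0.159, -0.287], [0.021, -0.004, -0.019, -0.18, -0.199, -0.359]]
```

Call:
{"op": "carry_out", "data": {"increments": [[[0,-0.006,0,-0.036,-0.04,-0.072],[0.002,-0.011,0,-0.072,-0.08,-0.144],[0.003,-0.017,0,-0.108,-0.12,-0.215],[0.005,-0.023,0,-0.144,-0.16,-0.287],[0.006,-0.028,0,-0.18,-0.2,-0.36]]], "hand": 0.35}}

```text
clock: 19.42
eef_pos: [499.4, -230.2, 120.1]
tcp_rot: [-2.358, -0.168, 0.282]
contact_force: [-0.4, -0.4, 0.2]
opening: 0.646
```

Call:
{"op": "carry_out", "data": {"increments": [[[0.003,-0.005,0,-0.036,-0.04,-0.072],[0.006,-0.01,0,-0.072,-0.08,-0.144],[0.009,-0.014,0,-0.108,-0.12,-0.215],[0.012,-0.019,0,-0.144,-0.16,-0.287],[0.015,-0.024,-0.005,-0.18,-0.2,-0.36]]]}}

```text
clock: 19.83
eef_pos: [502.2, -223.3, 129.1]
tcp_rot: [-2.636, -0.228, 0.717]
contact_force: [-0.0, -0.3, 0.1]
opening: 0.646
```

Call:
{"op": "carry_out", "data": {"increments": [[[0.004,-0.003,0,-0.036,-0.04,-0.072],[0.008,-0.006,-0.005,-0.072,-0.08,-0.144],[0.013,-0.009,-0.008,-0.108,-0.12,-0.215],[0.017,-0.012,-0.01,-0.144,-0.16,-0.287],[0.021,-0.015,-0.013,-0.18,-0.2,-0.36]]]}}

```text
clock: 20.25
eef_pos: [505.6, -217.1, 138.6]
tcp_rot: [-2.915, -0.166, 1.152]
contact_force: [-0.1, 1.4, 0.3]
opening: 0.653
```

Run:
```python
from h import *
st()
go([509,-195,90],Rdown(np.pi/2+BY),1)
go([509,-195,90],Rdown(np.pi/2+BY),2)
```

```text
20.25 [-0.492  0.492  1.736  0.158  1.16  -0.174] [ 505.6 -217.1  138.6] [-166.99   -9.52   66.02] 0.653 [-0.1  1.4  0.3]
dist 10.69942118830738 deg/row 5.292724847754483
[[0.007, 0.003, 0.026, -0.037, -0.04, -0.07], [0.013, 0.006, 0.051, -0.073, -0.079, -0.14], [0.02, 0.009, 0.077, -0.11, -0.119, -0.21], [0.027, 0.012, 0.103, -0.146, -0.158, -0.279], [0.033, 0.015, 0.129, -0.183, -0.198, -0.349]]
dist 5.34971059415369 deg/row 2.6463624238772416
[[0.003, 0.001, 0.013, -0.018, -0.02, -0.035], [0.007, 0.003, 0.026, -0.037, -0.04, -0.07], [0.01, 0.004, 0.039, -0.055, -0.059, -0.105], [0.013, 0.006, 0.051, -0.073, -0.079, -0.14], [0.017, 0.007, 0.064, -0.091, -0.099, -0.175]]
[[0.004, 0.001, 0.013, -0.018, -0.02, -0.035], [0.009, 0.002, 0.025, -0.037, -0.04, -0.07], [0.013, 0.003, 0.038, -0.055, -0.059, -0.105], [0.018, 0.004, 0.05, -0.073, -0.079, -0.14], [0.022, 0.005, 0.063, -0.091, -0.099, -0.175]]
```

Call:
{"op": "carry_out", "data": {"increments": [[[0.007,0.003,0.026,-0.037,-0.04,-0.07],[0.013,0.006,0.051,-0.073,-0.08,-0.14],[0.02,0.009,0.077,-0.11,-0.12,-0.21],[0.027,0.012,0.1,-0.146,-0.16,-0.28],[0.033,0.015,0.129,-0.183,-0.198,-0.35]]]}}

```text
clock: 20.67
eef_pos: [509.5, -194.8, 89.9]
tcp_rot: [3.14, 0.0, 1.54]
contact_force: [0.0, -0.4, -0.5]
opening: 0.651
```

Run:
```python
from h import *
st()
f=grab('wrist','w9.png')
print(nets.tip_of('handle_mid','wrist')[:1])
go([510,-180,52],Rdown(np.pi/2+BY),1)
# refined rail line: fit from the side cam at height of rail top edge
X=cloud(grab('side')).reshape(-1,3); X=X[~np.isnan(X).any(1)]
R=X[(X[:,2]>35.5)&(X[:,2]<42)&(abs(X[:,0]-540)<185)&(X[:,1]>180)&(X[:,1]<225)]
xs=np.arange(370,720,20); 
for q in (5,50,95):
  print(q,np.polyfit(xs-540,[np.percentile(R[abs(R[:,0]-x)<10][:,1],q) for x in xs],1))
```

```text
20.67 [-0.368  0.444  1.93   0.     0.766 -0.338] [ 509.5 -194.8   89.9] [1.7993e+02 1.0000e-02 8.8240e+01] 0.651 [ 0.  -0.4 -0.5]
[{'point': [508.4, -141.3, 50.0], 'confidence': 0.8}]
dist 7.752067633295004 deg/row 0.061693836219932616
[[0.007, 0.001, 0.018, -0.001, 0, 0], [0.013, 0.003, 0.036, -0.002, -0.001, 0], [0.02, 0.004, 0.055, -0.003, -0.001, 0], [0.026, 0.006, 0.073, -0.004, -0.002, 0], [0.033, 0.007, 0.091, -0.004, -0.002, 0]]
5 [-3.13445233e-02  1.92205040e+02]
50 [-3.04489861e-02  1.98898945e+02]
95 [-3.16825564e-02  2.05496960e+02]
```

View pics/w9.png

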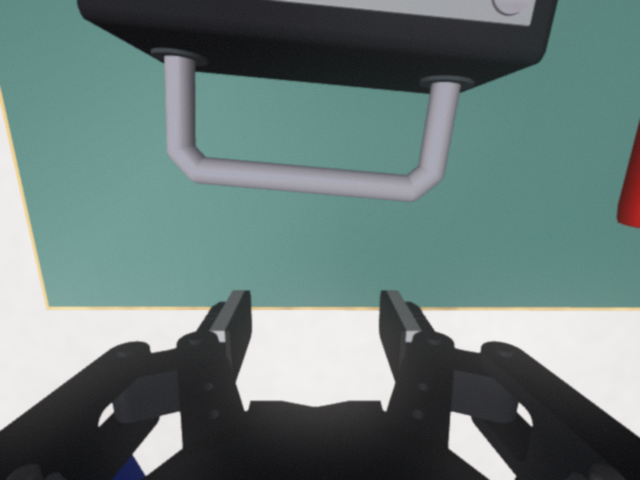

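Call:
{"op": "carry_out", "data": {"increments": [[[0.002,0,0.02,0,0,0],[0.008,0,0.04,0,0,0],[0.015,0,0.06,0,0,0],[0.02,0,0.08,0,0,0],[0.026,0,0.094,0,0,0]]]}}

```text
clock: 21.23
eef_pos: [508.7, -184.0, 50.2]
tcp_rot: [-3.138, -0.003, 1.536]
contact_force: [-0.5, -0.5, 0.6]
opening: 0.654
```

Run:
```python
from h import *
st()
grab('wrist','w10.png');grab('side','s10.png')
```

```text
21.23 [-0.351  0.506  1.952  0.003  0.688 -0.318] [ 508.7 -184.    50.2] [-1.7981e+02 -1.6000e-01  8.8000e+01] 0.654 [-0.5 -0.5  0.6]
```

View pics/w10.png

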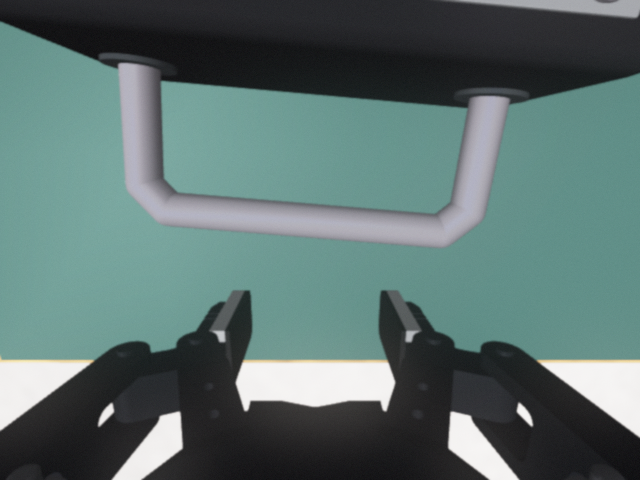

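View pics/s10.png

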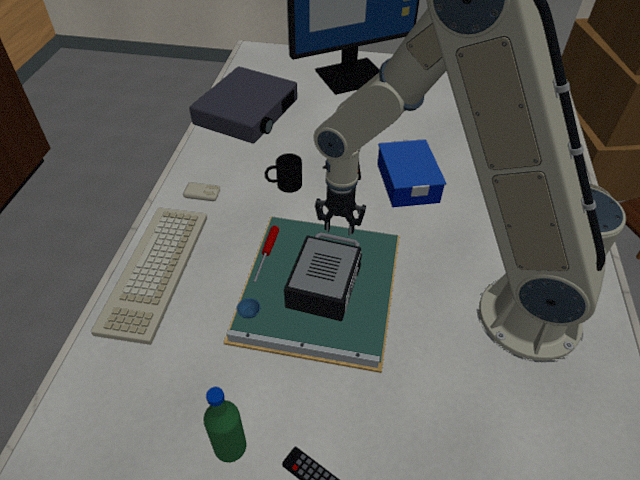

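Call:
{"op": "carry_out", "data": {"increments": [[[0.012,0,0,0,0,0.005],[0.024,0,0,0,0,0.005],[0.036,0,0,0,0,0.005],[0.048,0,0,0,0,0.005],[0.06,0,0,0,0,0.005]]]}}

```text
clock: 21.75
eef_pos: [510.2, -159.5, 52.0]
tcp_rot: [-3.14, -0.002, 1.532]
contact_force: [0.4, -4.9, 0.1]
opening: 0.649
```

Call:
{"op": "carry_out", "data": {"increments": [[[0.01,0,0,0,0,0],[0.02,0,0,0,0,0],[0.03,0,0,0,0,0],[0.04,0,0,0,0,0],[0.05,0,0,0,0,0]]]}}

```text
clock: 22.17
eef_pos: [511.0, -139.9, 51.9]
tcp_rot: [-3.14, -0.002, 1.532]
contact_force: [0.1, -4.6, 1.3]
opening: 0.649
```

Call:
{"op": "carry_out", "data": {"increments": [[[0.01,0,0,0,0,0],[0.02,0,0,0,0,0],[0.03,0,0,0,0,0],[0.04,0,0,0,0,0],[0.05,0,0,0,0,0]]]}}

```text
clock: 22.58
eef_pos: [511.6, -119.7, 51.8]
tcp_rot: [-3.14, -0.002, 1.532]
contact_force: [-0.8, -5.6, 2.3]
opening: 0.651
```

Run:
```python
from h import *
st();panel()
grab('wrist','w11.png');grab('side','s11.png')
```

```text
22.58 [-0.234  0.486  1.986  0.003  0.672 -0.197] [ 511.6 -119.7   51.8] [-1.7991e+02 -1.3000e-01  8.7750e+01] 0.651 [-0.8 -5.6  2.3]
panel slope deg along x,y [ 0.21 -1.63] z 89.4 2717 ((517.4931640625, 6.677864074707031), (257.4585266113281, 151.615234375), 86.5270004272461)
```

View pics/w11.png

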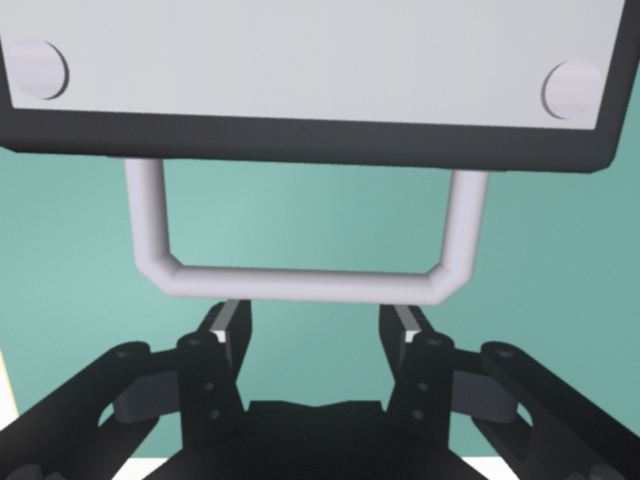

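Call:
{"op": "carry_out", "data": {"increments": [[[0.01,0,0,0,0,-0.004],[0.02,0,0,0,0,-0.008],[0.03,0,0,0,0,-0.008],[0.04,0,0,0,0,-0.008],[0.05,0,0,0,0,-0.008]]]}}

```text
clock: 23.15
eef_pos: [512.0, -99.5, 51.6]
tcp_rot: [-3.139, -0.002, 1.54]
contact_force: [0.9, -2.1, -2.1]
opening: 0.649
```

Call:
{"op": "carry_out", "data": {"increments": [[[0.008,0,0,0,0,0],[0.016,0,0,0,0,0],[0.024,0,0,0,0,0],[0.032,0,0,0,0,0],[0.04,0,0,0,0,0]]]}}

```text
clock: 23.57
eef_pos: [512.7, -83.7, 51.8]
tcp_rot: [-3.14, -0.002, 1.54]
contact_force: [0.6, -2.6, -1.7]
opening: 0.65
```

```bash
cat >> h.py <<'E'
def foot():
    # panel top rectangle from side camera: foot-end edge line & rail
    X=cloud(grab('side')).reshape(-1,3); X=X[~np.isnan(X).any(1)]
    Q=X[(abs(X[:,0]-525)<110)&(X[:,1]>-40)&(X[:,1]<215)&(X[:,2]>82)&(X[:,2]<95)]
    xm=np.median(Q[:,0]); xs=np.arange(xm-60,xm+61,10)
    ft=[np.percentile(Q[abs(Q[:,0]-x)<6][:,1],98) for x in xs]; p=np.polyfit(xs-540,ft,1)
    ys=np.arange(0,150,10)
    yy=[y for y in ys if ((abs(Q[:,1]-y)<6).sum()>20)]
    sl=np.polyfit(yy,[np.percentile(Q[abs(Q[:,1]-y)<6][:,0],2) for y in yy],1)
    sr=np.polyfit(yy,[np.percentile(Q[abs(Q[:,1]-y)<6][:,0],98) for y in yy],1)
    print('foot edge yaw',np.degrees(np.arctan(p[0])).round(2),'y at 540',p[1].round(1),'side yaws',-np.degrees(np.arctan([sl[0],sr[0]])).round(2),'rail -1.79 / 192.2')
E
python3 - <<'E'
from h import *
st();foot()
grab('wrist','w12.png');grab('side','s12.png')
E
```

```text
23.57 [-0.166  0.479  1.999  0.003  0.665 -0.138] [512.7 -83.7  51.8] [-1.7989e+02 -1.3000e-01  8.8230e+01] 0.65 [ 0.6 -2.6 -1.7]
foot edge yaw -1.94 y at 540 165.6 side yaws [-1.56 -1.88] rail -1.79 / 192.2
```

View pics/w12.png

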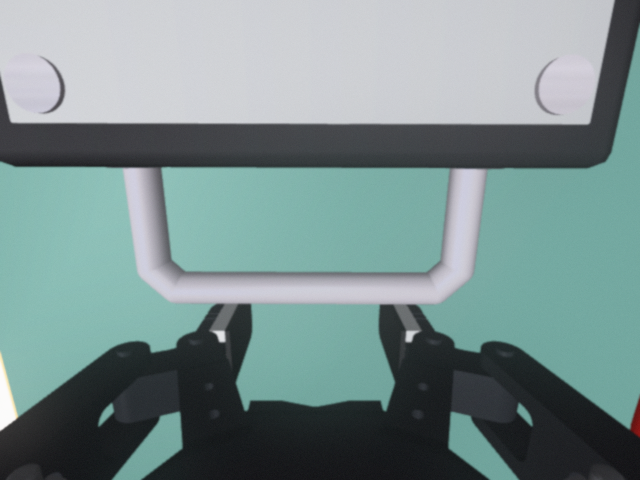

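View pics/s12.png

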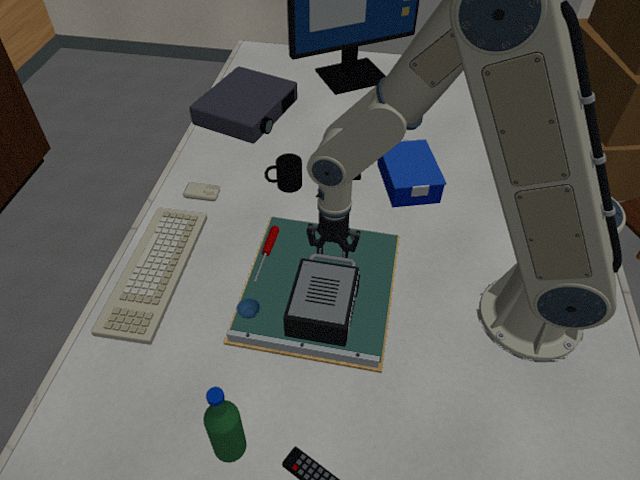

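Call:
{"op": "carry_out", "data": {"increments": [[[0.008,0,0,0,0,0],[0.016,0,0,0,0,0],[0.024,0,0,0,0,0],[0.031,0,0,0,0,0],[0.037,0,0,0,0,0]]]}}

```text
clock: 24.13
eef_pos: [513.2, -69.0, 51.9]
tcp_rot: [-3.14, -0.002, 1.54]
contact_force: [0.6, -3.1, -0.1]
opening: 0.651
```

Call:
{"op": "carry_out", "data": {"increments": [[[0.002,0,0,0,0,0],[0.004,0,0,0,0,0],[0.006,0,0,0,0,0],[0.008,0,0,0,0,0],[0.01,0,0,0,0,0]]]}}

```text
clock: 24.55
eef_pos: [513.4, -65.3, 51.9]
tcp_rot: [-3.14, -0.002, 1.54]
contact_force: [0.0, -3.8, 0.1]
opening: 0.648
```

Run:
```python
from h import *
st();foot()
```

```text
24.55 [-0.131  0.477  2.003  0.003  0.663 -0.102] [513.4 -65.3  51.9] [-1.7989e+02 -1.3000e-01  8.8230e+01] 0.648 [ 0.  -3.8  0.1]
foot edge yaw -1.56 y at 540 183.7 side yaws [-1.87 -2.01] rail -1.79 / 192.2
```

Now small steps until the force rises.

Call:
{"op": "carry_out", "data": {"increments": [[[0.002,0,0,0,0,0],[0.004,0,0,0,0,0],[0.006,0,0,0,0,0],[0.008,0,0,0,0,0],[0.01,0,0,0,0,0]]]}}

```text
clock: 25.02
eef_pos: [513.4, -61.2, 51.8]
tcp_rot: [-3.14, -0.002, 1.54]
contact_force: [-0.3, -3.2, 1.8]
opening: 0.653
```

Call:
{"op": "carry_out", "data": {"increments": [[[0.001,0,0,0,0,0],[0.002,0,0,0,0,0],[0.003,0,0,0,0,0],[0.004,0,0,0,0,0],[0.005,0,0,0,0,0]]]}}

```text
clock: 25.43
eef_pos: [513.5, -59.2, 51.8]
tcp_rot: [-3.14, -0.002, 1.54]
contact_force: [-0.7, -5.2, 0.0]
opening: 0.651
```

Call:
{"op": "carry_out", "data": {"increments": [[[0.001,0,0,0,0,0],[0.002,0,0,0,0,0],[0.003,0,0,0,0,0],[0.004,0,0,0,0,0],[0.005,0,0,0,0,0]]]}}

```text
clock: 25.85
eef_pos: [513.2, -58.8, 51.9]
tcp_rot: [-3.139, -0.0, 1.541]
contact_force: [-2.8, -19.2, 1.1]
opening: 0.645
```

Run:
```python
from h import *
st();foot()
grab('side','s13.png')
import cv2
f=optics.grab_frame('side')['img'][270:380,220:400]; cv2.imwrite('pics/s13z.png',cv2.cvtColor(cv2.resize(f,None,fx=4,fy=4,interpolation=cv2.INTER_CUBIC),cv2.COLOR_RGB2BGR))
```

```text
25.85 [-0.117  0.476  2.005 -0.     0.663 -0.087] [513.2 -58.8  51.9] [-1.7985e+02 -1.0000e-02  8.8290e+01] 0.645 [ -2.8 -19.2   1.1]
foot edge yaw -1.53 y at 540 189.9 side yaws [ 0.08 -1.81] rail -1.79 / 192.2
```

View pics/s13z.png

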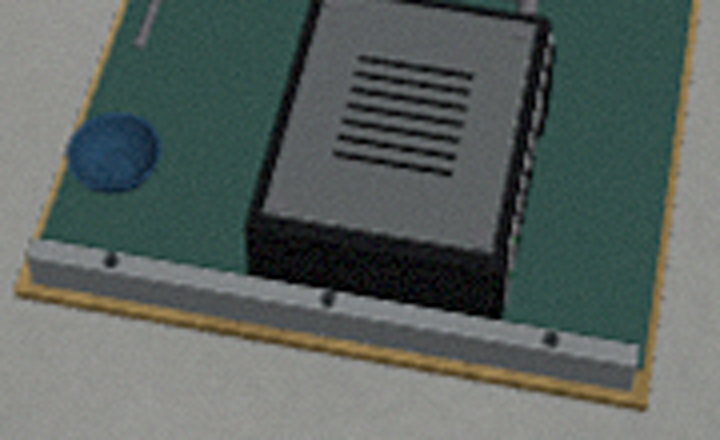

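Call:
{"op": "carry_out", "data": {"increments": [[[-0.003,0,0,0,0,0],[-0.006,0,0,0,0,0]]]}}

```text
clock: 26.17
eef_pos: [513.3, -59.7, 51.8]
tcp_rot: [-3.139, -0.003, 1.539]
contact_force: [0.4, -0.4, 0.1]
opening: 0.652
```

```bash
cat >> h.py <<'E'
def edges(cams=('side','scene')):
    for c in cams:
        fs=[optics.grab_frame(c) for _ in range(4)]; f=fs[0]
        g=cv2.cvtColor(np.mean([x['img'] for x in fs],0).astype(np.uint8),cv2.COLOR_RGB2GRAY).astype(float)
        fl=240/np.tan(np.radians(f['fov_y'])/2); R=np.array(f['R']);t=np.array(f['t']);C=-R.T@t
        def proj(P):
            q=R@P+t; return q[0]/q[2]*fl+f['cx'],q[1]/q[2]*fl+f['cy']
        def back(u,v,z):
            d=R.T@np.array([(u-f['cx'])/fl,(v-f['cy'])/fl,1]); return C+d*(z-C[2])/d[2]
        def line(name,p0,dirv,nrm,z,L0,L1,w=14,sgn=0):
            pts=[]
            for a in np.linspace(L0,L1,50):
                ss=np.arange(-w,w+.01,.5)
                uv=np.array([proj(np.r_[p0+a*dirv+s*nrm,z]) for s in ss]).astype(np.float32)
                v=cv2.remap(g.astype(np.float32),uv[:,0].reshape(1,-1),uv[:,1].reshape(1,-1),cv2.INTER_LINEAR)[0]
                d=np.gradient(cv2.GaussianBlur(v.reshape(1,-1),(0,0),2)[0])
                d=d*sgn if sgn else abs(d)
                i=d.argmax()
                if 0<i<len(d)-1 and d[i]>1:
                    o=(d[i-1]-d[i+1])/(2*(d[i-1]-2*d[i]+d[i+1])); pts.append((a,ss[i]+.5*o))
            pts=np.array(pts)
            for _ in range(4):
                p=np.polyfit(pts[:,0],pts[:,1],1); k=abs(np.polyval(p,pts[:,0])-pts[:,1])<max(.4,2*np.median(abs(np.polyval(p,pts[:,0])-pts[:,1]))); pts=pts[k]
            print(c,name,'angle dev',np.degrees(np.arctan(p[0])).round(2),'offset',p[1].round(2),'n',len(pts),'res',np.std(np.polyval(p,pts[:,0])-pts[:,1]).round(2))
        db=np.array([np.cos(BY),np.sin(BY)]); nb=np.array([-np.sin(BY),np.cos(BY)])
        rm=np.array([540,192.3])
        line('rail outer top',rm+14*nb,db,nb,39,-160,160,8)
        cc=rm+db*(-22)
        line('panel foot edge',cc-0*nb,db,nb,88,-60,60,10,-1)
        line('side front',cc-75*db,nb,db,88,-170,-20,10)
        line('side rear',cc+75*db,nb,db,88,-170,-20,10)
        line('grey foot border',cc-10*nb,db,nb,88,-55,55,8,-1)
E
python3 - <<'E'
from h import *
s=st(); print(s['wrist_torque'])
edges()
E
```

```text
26.17 [-0.12   0.477  2.005  0.004  0.663 -0.092] [513.3 -59.7  51.8] [-1.7987e+02 -1.6000e-01  8.8190e+01] 0.652 [ 0.4 -0.4  0.1]
[-0.00703759  0.03090817  0.05622626]
side rail outer top angle dev -0.08 offset -0.95 n 38 res 0.2
side panel foot edge angle dev -0.28 offset -1.26 n 18 res 0.23
side side front angle dev -0.19 offset 0.34 n 32 res 0.38
side side rear angle dev -0.02 offset -8.33 n 45 res 0.19
side grey foot border angle dev -0.06 offset -2.7 n 43 res 0.15
scene rail outer top angle dev -0.14 offset 1.68 n 28 res 0.3
scene panel foot edge angle dev -0.03 offset -8.37 n 50 res 0.15
scene side front angle dev -1.83 offset 4.22 n 42 res 1.34
scene side rear angle dev 0.06 offset -7.39 n 39 res 0.21
scene grey foot border angle dev -0.01 offset -0.38 n 34 res 0.2
```

Call:
{"op": "carry_out", "data": {"increments": [[[-0.02,0,0,0,0,0],[-0.05,0,0,0,0,0],[-0.1,0,-0.03,0,0,0],[-0.16,0,-0.1,0,0,0],[-0.22,0,-0.18,0,0,0]]]}}

```text
clock: 26.98
eef_pos: [509.3, -149.1, 123.1]
tcp_rot: [-3.136, -0.003, 1.541]
contact_force: [0.0, -0.5, -0.4]
opening: 0.647
```

Call:
{"op": "carry_out", "data": {"increments": [[[-0.02,0,-0.08,0,0,0],[-0.05,0,-0.16,0,0,0],[-0.08,0,-0.24,0,0,0],[-0.08,0,-0.3,0,0,0],[-0.08,0,-0.3,0,0,0]]]}}

```text
clock: 27.4
eef_pos: [512.3, -182.7, 249.0]
tcp_rot: [3.136, 0.0, 1.538]
contact_force: [0.5, -0.4, 0.6]
opening: 0.649
```

Run:
```python
from h import *
s=st(); foot(); edges()
for c in('scene','side'): 
    grab(c,c+'14.png')
    for t in ['screwdriver','dish','handle_mid','clipbox','mug']: print(c,t,[np.round(d['point']).tolist() for d in nets.tip_of(t,c)[:1]])
```

```text
27.4 [-0.346  0.229  1.816  0.002  1.091 -0.314] [ 512.3 -182.7  249. ] [1.7965e+02 3.0000e-02 8.8140e+01] 0.649 [ 0.5 -0.4  0.6]
foot edge yaw -1.48 y at 540 189.9 side yaws [ 0.28 -1.86] rail -1.79 / 192.2
side rail outer top angle dev -0.13 offset -1.0 n 37 res 0.2
side panel foot edge angle dev -0.19 offset -1.37 n 28 res 0.55
side side front angle dev -0.16 offset 0.33 n 28 res 0.39
side side rear angle dev -0.02 offset -8.32 n 46 res 0.2
side grey foot border angle dev -0.07 offset -2.73 n 38 res 0.14
scene rail outer top angle dev -0.15 offset 1.69 n 28 res 0.27
scene panel foot edge angle dev -0.04 offset -8.36 n 50 res 0.15
scene side front angle dev -1.81 offset 4.22 n 43 res 1.33
scene side rear angle dev 0.08 offset -7.34 n 38 res 0.2
scene grey foot border angle dev -0.02 offset -0.47 n 33 res 0.2
scene screwdriver [[697.0, -73.0, 15.0]]
scene dish [[694.0, 113.0, 8.0]]
scene handle_mid [[512.0, -39.0, 49.0]]
scene clipbox [[320.0, -463.0, -4.0]]
scene mug [[692.0, -392.0, 3.0]]
side screwdriver [[692.0, -73.0, 15.0]]
side dish [[692.0, 116.0, 10.0]]
side handle_mid [[515.0, -43.0, 50.0]]
side clipbox [[327.0, -463.0, -1.0]]
side mug [[692.0, -393.0, 2.0]]
```

View pics/scene14.png

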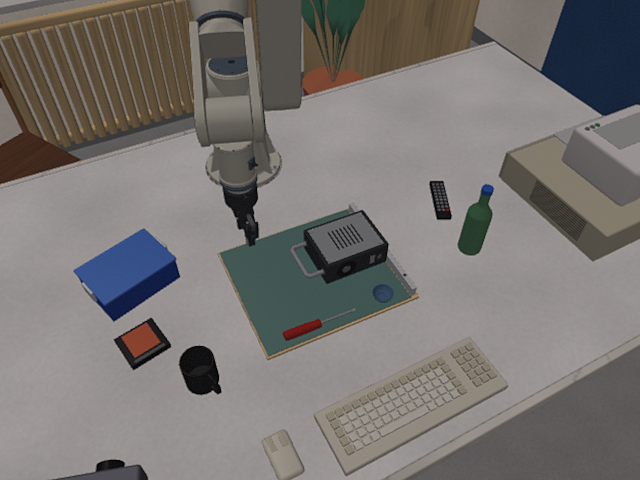

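View pics/side14.png

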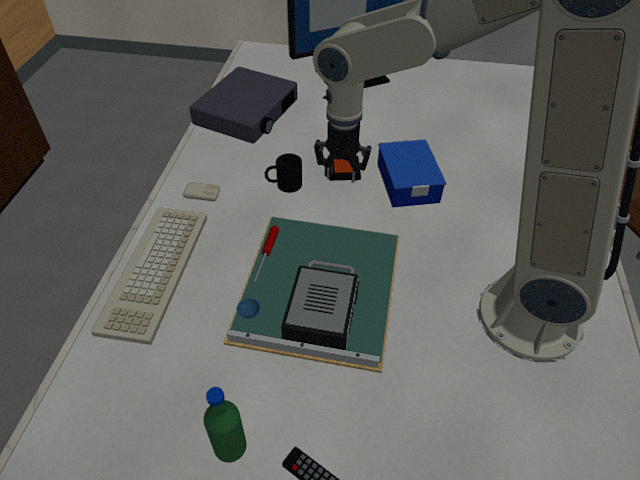

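```bash
python3 -c "
from rig import r; r.sign_off()"
```

```text
the job is handed in; nothing more can be done
```

The enclosure now lies flat on its side with the grey vented panel up and its foot end square against the rail. I handed the job in at about 28 s on the robot clock.

**How it was done**
- **Tipping:** I held the open jaws loosely around the handle bar, without gripping. They nudged the enclosure past its balance point, then one finger took its weight and let it down. The force on the tool stayed around 3 N, and the pivot edge did not move.
- **Pushing:** I pushed the bar with both fingers set parallel to the rail, at about 3 to 6 N. This turned the enclosure square by itself, so no sideways nudge was needed. It met the rail with a short peak of about 19 N, and I backed off at once.

**Last checks**
- **Squareness:** most of the fitted box edges are within about 0.2° of the rail. The rougher depth-based check read about 0.3° off. Two fits were clearly off and I ignored them: the front side edge in the scene camera (1.8°, noisy fit) and the front side edge in the depth check (about 2°).
- **Contact:** the rise in force and the measured bar position (about 50 mm above the desk) agree with the foot being against the rail.
- **Rest of the scene:** the screwdriver, dish, clipbox and mug are where they were, within the accuracy of the measurements. I did not re-measure the bottle, remote and cartridge, but they look unmoved in the pictures. The arm is clear and touching nothing.

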